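Weigh a batch: raise the pail's bail and hang it on the latched hook of the spring balance

ROBOT

A 6-joint arm with a two-finger parallel gripper is mounted at the origin on a cart in front of the work surface, level with it; the furniture and walls round the work are solid. World frame = base frame: x ahead of the robot, y to its left, z up, the work surface at z = 0. Lengths are in m, angles in rad, forces in N, time in s.
With the tool pointing down it reaches from about 0.3 to 0.775 m from the base axis. Payload 14.6 kg.
Tool frame: the origin (TCP) lies on the front face of the gripper's body, between the roots of the fingers; the fingertips stand 97 mm ahead of it and the grasp point (between the pads) lies 78 mm ahead of it; z points along the fingers, y is the direction in which the jaws open and shut (so a half turn about z gives the same grasp; the last joint's range is limited). The gripper opens to 94 mm and grips with 3 to 60 N. Pads are 16 mm wide; open, the fingers measure 119 mm over their backs; the gripper's body (75 mm by 177 mm) begins 78 mm behind the grasp point.
Start: joints at [1.176, 0.3, 1.521, -0, 1.321, -0.067], TCP at [0.177, 0.521, 0.303] pointing down, gripper open.
Joint ranges: [-3.03, 3.03], [-0.79, 2.21], [0.23, 2.52], [-1.04, 4.18], [0, 3.07], [-2.55, 2.55]. Speed limits (rad/s): [2.22, 2.22, 2.57, 3.14, 3.14, 3.14].

INTERFACE

Orientations are given as [roll, pitch, yaw] about the fixed x, y, z axes, in that order (R = Rz(yaw) Ry(pitch) Rx(roll)).
In Python, from station import ctrl gives the robot as it stands. The module is installed in compiled form; this text tells all that it offers.
- The arm moves only by the shell command python3 -m pendant 'ROWS' [FORCE]. ROWS is JSON, a list of rows, each an object of numbers: "rx", "ry", "rz": the turn, a rotation vector about the tool's x, y, z each as a share of 4 degrees, from -1 to 1; "tx", "ty", "tz": the shift along the tool's x, y, z each as a share of 0.04 m, from -1 to 1; "grip": the gripper command: -1 is fully open, 1 is shut, values between are in proportion. A call has 1 to 8 rows; each row shifts and turns the pose as measured when the row begins, along the tool's axes as they then stand; what a row does not reach is not made up. A row lasts 1/12 s, in which the tool goes at most 41.7 mm and 7.16 degrees, less where a joint would pass 70% of its speed; a pose out of reach is approached as far as the arm can. A call with a number of a shift or a turn outside -1 to 1 is refused whole. A call with a gripper value outside its range is refused whole. The fingers move at their own pace and stop on an object; FORCE is the grip in N (left out, the last holds). Time passes only in rows, so rows that do not move let the fingers close. It gives the time, the measured TCP pose, the force and the opening at its end, in the units of the state.
- ctrl.get_obs(): the state, without advancing time (a new reading comes with each control period).
- ctrl.camera(name): name is "scene" or "side" or "wrist"; returns a dict with "pixels" (400x640x3 uint8, blue, green, red), "fx", "fy", "cx", "cy" (pixels), "k1" (the pictures are not rectified: a ray, as slopes to the right and down, at radius r is drawn at 1 + k1 r^2 times it, then the intrinsics apply), "world_from_camera" (4x4, takes a point from camera to world coordinates). Camera axes: x right, y up, looking along -z (the intrinsics and any distortion apply to the point x, -y, -z); pixel columns grow to the right and rows downward; lengths in m; the calibration is good to about 2 mm. A picture is of the moment at which its call begins. There is no depth.
- ctrl.hand_in(): hands the job in, once; it reports no verdict.
The state is a dict: "time_s": time; "qpos": joint angles; "joint_vel": joint speeds; "tau": joint torques, N m; "ee_pos": TCP position; "eef_rot": TCP orientation; "force": force on the tool from outside, world axes, zero at the start; "moment": the same for the moment, N m; "grip_width": finger opening in m.
Only numpy, scipy, OpenCV 4.12 (cv2) and the standard library are available. Lean on these libraries where they do the work, as an engineer would, in place of code of your own. Each camera call takes 0.05 s, during which the arm holds its last target.

TASK

Weigh the batch of screws in the small steel pail: swing its flat-lying bail upright, lift the pail by the bail without tipping it, and push the raised eye of the bail past the sprung safety latch into the hook of the bench spring balance. Lower gently, never forcing the hook, until the balance itself carries the pail's whole weight, and only then let go, so that the load neither drops nor springs up; leave the pail hanging quietly and plumb with the latch closed over the bail and all the screws inside, and do not knock the balance or disturb the other things on the table.

Things in the scene. Friction and masses are not known exactly. Their poses are not given: they have to be found in the camera images.
- pail: Small open steel pail, loose: 80 mm high, rim diameter 100 mm over the rolled rim, unknown weight (2.5 to 8.5 N with its screws). Origin: centre of its underside, z up. Its two ears lie on its x axis at x = +-55 mm, 66 mm above the underside; the bail turns about that line. It holds four loose cap screws.
- bail (a joint): Angle of the bail about the pail's ears, rad: 0 = lying flat and level to the pail's +y side (rests on stops), 1.57 = upright, 3.14 = flat to the -y side. Swings freely, falls if let go. It is 6 mm steel wire, 111 mm wide at the ears.
- grip_near (a point): Centre of the black grip tube on the pail's -x half of the bail's straight top bar (x = -30.5 mm in the pail's frame, 98 mm from the ear line). Tube 10 mm thick, 32 mm long along the pail's x axis; it turns freely on the wire, so the bail and pail swing freely about it. Axes: x along the tube, y from the ear line to the top bar. Flat, it lies 66 mm above the table.
- grip_far (a point): Centre of the same black grip tube on the pail's +x half of the top bar (x = +30.5 mm). Same axes and sizes.
- bail_eye (a point): Middle of the bail's raised eye, a 13 mm long bare stretch of 6 mm wire between the two grip tubes, 8 mm further from the ear line than the tubes' centre line (106 mm). The point is on the wire's centre line; this stretch goes into the hook. Axes as the grips'.
- hook_saddle (a point): Lowest inside point of the balance's hook, where the eye comes to rest (its centre line then 3 mm above). z up, x to the column; the hook lies in its y-z plane, bent from 6.4 mm rod, 14 mm inner radius. Its point stands at y = +20, z = 25 mm (top 28); the mouth above the point opens to +y. The shank goes up at y = 0: 12 mm thick at z = 60 to 86, above that a 5 mm rod to z = 130, then a 34 mm wide tube. The column is at x = +135, the boom at z = 300 mm.
- hook_gate (a joint): Sprung safety latch of the hook, rad: 0 = closed. Brass finger 23 mm long, 4 mm thick, hinged on the shank at y = +1, z = 44 mm of the hook_saddle frame, its free end resting inside the hook's point (y = +14, z = 26). Pushed toward -y and down it swings inward, to 1.25 at most, with about 0.4 to 1 N at its end, and springs back shut when the eye lies below its free end (z under about 15 mm).
- scale_hook (a joint): How far the hook is drawn down, m: 0 unloaded, stop at 0.075. Soft spring: 0.2 N to start, then 120 N per m, so how far it sinks shows the unknown weight. hook_saddle moves with it.
- scale: Bench spring balance, fixed: grey base plate 200 x 110 mm, 16 mm high, column, boom, white balance tube over the hook. Origin on the table right below the hook; x to the column; turned with hook_saddle.
- screw_a: Steel cap screw loose in the pail, 13 mm wide, 21 mm high. Origin: centre of its head's underside.
- screw_b: Second such cap screw in the pail.
- screw_c: Third such cap screw in the pail.
- screw_d: Fourth such cap screw in the pail.
- gauge_block: Bystander, loose: steel gauge block standing on edge, 30 x 20 mm, 35 mm high. Origin: centre of its underside.
- insert_packet: Bystander, loose: small orange packet, 40 x 62 mm, 22 mm high. Origin: centre of its underside.

How it is judged:
By the outcome, as a careful person would: the job done as asked, in the order asked, and still so for the second after the job is handed in, with the robot touching nothing.
It also fails if it takes over 72 s, if anything falls off the work surface, if the arm or the gripper's body presses on something with over 40 N, if the wrist force passes 120 N, or if a joint passes its speed limit or range.

## Working session

There is one attempt and no reset: what is moved stays moved. The work goes in short steps, Python scripts to look and compute and a shell command to move; the robot and the scene stay as the last step left them, time stands still between calls to the robot, and variables do not carry over. Pictures are saved under pics/ and viewed, and the job is handed in when it is done.

```bash
mkdir -p pics; ls
python3 - <<'E'
from station import ctrl
import cv2
o=ctrl.get_obs(); print(o)
for n in("scene","side","wrist"):
    c=ctrl.camera(n); cv2.imwrite(f"pics/{n}0.png",c["pixels"]); print(n,c["fx"],c["fy"],c["cx"],c["cy"],c["k1"]); print(c["world_from_camera"].round(4) if hasattr(c["world_from_camera"],'round') else c["world_from_camera"])
E
```

```text
pics
{'time_s': 0.0, 'qpos': array([ 1.17640100e+00,  3.00470167e-01,  1.52162914e+00,  7.14789867e-06,
        1.32075253e+00, -6.65961587e-02]), 'joint_vel': array([-0.00247956, -0.00147463, -0.00147239,  0.00055965, -0.0006561 ,
        0.00033063]), 'tau': array([-1.22537302e-03, -5.31809306e+01, -3.52733839e+01,  7.08232471e-02,
        2.43911584e-02, -8.18845501e-05]), 'ee_pos': array([0.1770102 , 0.52055214, 0.30206646]), 'eef_rot': array([-3.14033672e+00, -9.07030111e-05,  2.81379166e+00]), 'force': array([-0.11639455,  0.41688747, -0.35829325]), 'moment': array([-0.03123638, -0.02103969, -0.03296798]), 'grip_width': 0.09398984843234433}
scene 414.57694819394516 414.57694819394516 312.06135809341737 192.55808934826493 -0.11117968490986774
[[ 0.5327  0.4014 -0.7451 -0.285 ]
 [-0.8463  0.2605 -0.4647 -0.4604]
 [ 0.0075  0.8781  0.4785  0.7336]
 [ 0.      0.      0.      1.    ]]
side 479.95661005179176 479.95661005179176 322.0884161049753 204.36802754109442 -0.05859130464930427
[[ 0.8487  0.2224 -0.4798 -0.0081]
 [-0.5287  0.3698 -0.764  -0.8227]
 [ 0.0075  0.9021  0.4314  0.6977]
 [ 0.      0.      0.      1.    ]]
wrist 351.29577762141207 351.29577762141207 317.92371245867963 196.37386510206807 0.022288802581211627
[[ 0.3216 -0.9098 -0.2624  0.1013]
 [ 0.9469  0.3085  0.0908  0.5474]
 [-0.0016 -0.2777  0.9607  0.3844]
 [ 0.      0.      0.      1.    ]]
```

View pics/scene0.png

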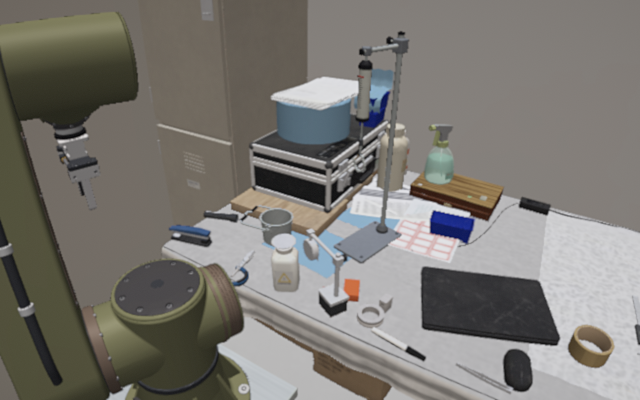

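View pics/side0.png

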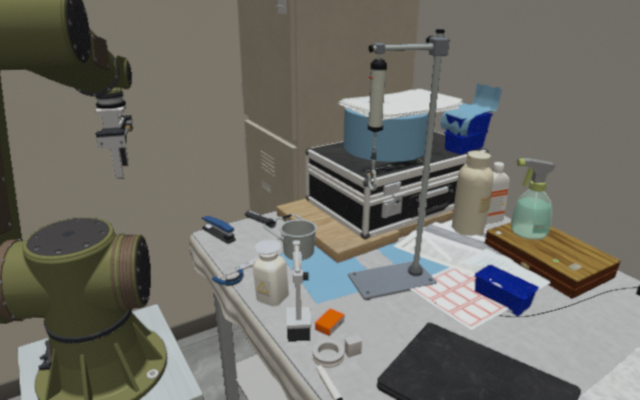

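View pics/wrist0.png

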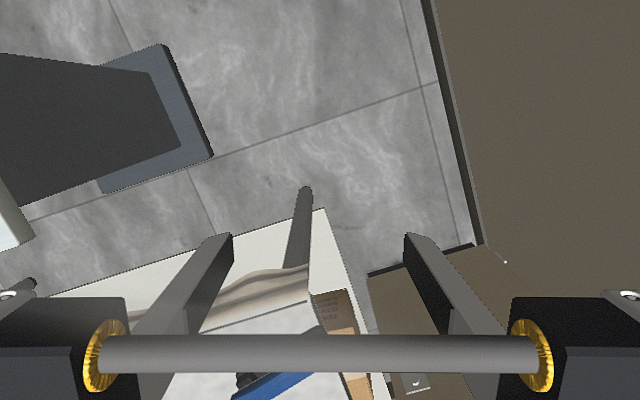

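The scene view shows the pail near (277,225), a bottle in front of it at (286,265) and the balance base at (368,240). The hook hangs near (362,110). In the side view the pail is at (298,240) and the hook at (373,170). I'll zoom in.

Run:
```python
import cv2
a=cv2.imread("pics/scene0.png");b=cv2.imread("pics/side0.png")
cv2.imwrite("pics/z1.png",cv2.resize(a[190:290,220:340],None,fx=6,fy=6,interpolation=cv2.INTER_CUBIC)[:600,:800])
cv2.imwrite("pics/z2.png",cv2.resize(b[200:300,230:360],None,fx=6,fy=6,interpolation=cv2.INTER_CUBIC)[:600,:800])
h1=cv2.resize(a[40:140,330:390],None,fx=6,fy=6,interpolation=cv2.INTER_CUBIC)
h2=cv2.resize(b[110:210,345:405],None,fx=6,fy=6,interpolation=cv2.INTER_CUBIC)
cv2.imwrite("pics/z3.png",cv2.hconcat([h1,h2]))
```

```text
(no output)
```

View pics/z1.png

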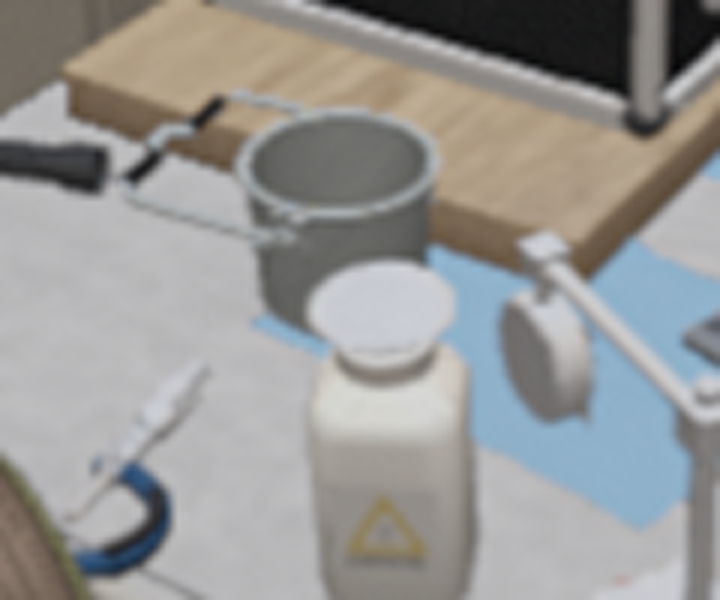

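View pics/z2.png

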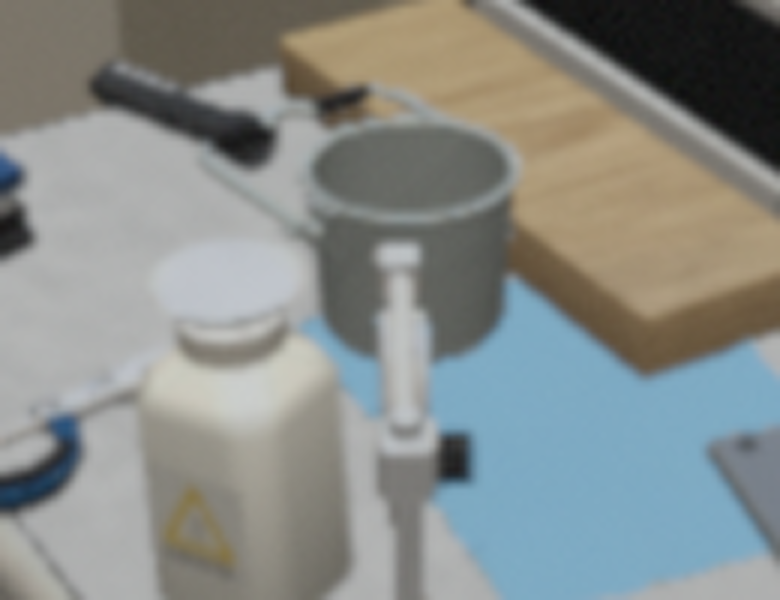

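View pics/z3.png

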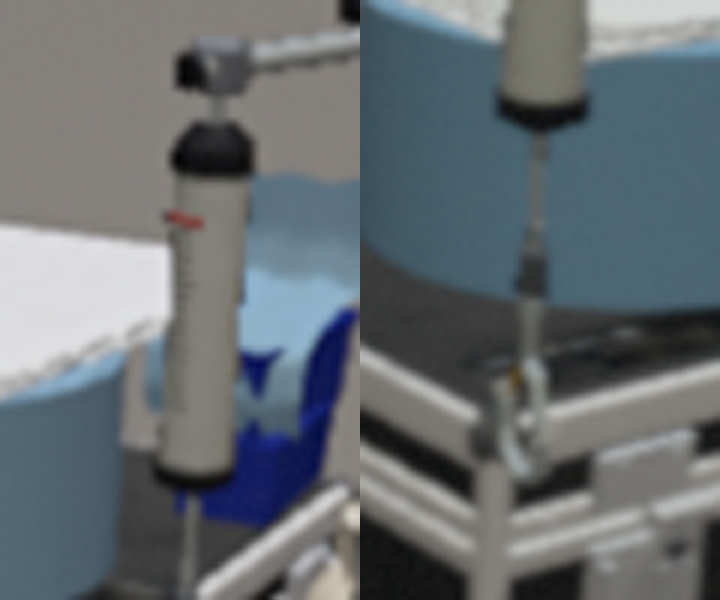

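```bash
cat > h.py <<'E'
from station import ctrl
import numpy as np, cv2, pickle, sys
from scipy.spatial.transform import Rotation as Ro
def snap(n,tag):
    c=ctrl.camera(n); cv2.imwrite(f"pics/{tag}.png",c["pixels"]); pickle.dump(c,open(f"pics/{tag}.pkl","wb")); return c
def load(tag): return pickle.load(open(f"pics/{tag}.pkl","rb"))
def K(c): return np.array([[c["fx"],0,c["cx"]],[0,c["fy"],c["cy"]],[0,0,1.]])
def ray(c,uv):
    p=cv2.undistortPoints(np.array([[uv]],float),K(c),np.array([c["k1"],0,0,0,0.]))[0,0]
    W=np.array(c["world_from_camera"]); d=W[:3,:3]@np.array([p[0],-p[1],-1]); return W[:3,3],d/np.linalg.norm(d)
def plane(c,uv,z):
    o,d=ray(c,uv); return o+d*(z-o[2])/d[2]
def tri(*cu):
    A=np.zeros((3,3));b=np.zeros(3);rs=[ray(c,u) for c,u in cu]
    for o,d in rs:
        P=np.eye(3)-np.outer(d,d);A+=P;b+=P@o
    x=np.linalg.solve(A,b); return x,[float(np.linalg.norm((np.eye(3)-np.outer(d,d))@(x-o))) for o,d in rs]
def proj(c,X):
    W=np.array(c["world_from_camera"]); p=W[:3,:3].T@(np.array(X)-W[:3,3]); q=np.array([[p[0],-p[1],-p[2]]])
    return cv2.projectPoints(q,np.zeros(3),np.zeros(3),K(c),np.array([c["k1"],0,0,0,0.]))[0].ravel()
def crop(tag,x0,y0,x1,y1,f):
    a=cv2.imread(f"pics/{tag}.png")[y0:y1,x0:x1]; cv2.imwrite(f"pics/{tag}_z.png",cv2.resize(a,None,fx=f,fy=f,interpolation=cv2.INTER_CUBIC))
def st():
    o=ctrl.get_obs(); print("t",round(o["time_s"],2),"p",o["ee_pos"].round(4),"R",o["eef_rot"].round(3),"F",o["force"].round(1),"g",round(o["grip_width"],4),"q",o["qpos"].round(2)); return o
def Rm(o): return Ro.from_euler('xyz',o["eef_rot"]).as_matrix()
E
python3 - <<'E'
from h import *
a=snap("scene","a0");b=snap("side","b0")
print(tri((a,(276.3,217)),(b,(298.8,228.7))))
print(plane(a,(276.3,217),.08),plane(b,(298.8,228.7),.08))
print("g",plane(a,(244.2,217.5),.066),plane(a,(254.7,208.7),.066))
print("gs",plane(b,(230+343/6,200+100/6),.066))
# hook: side bottom of hook z3 right: (522-360)/6+345, 475/6+110
print(tri((a,(220+0,0)),(b,(372,189))))
# base plate: scene corners later; tube bottom
print("tube",tri((a,(330+192/6,40+480/6)),(b,(345+183/6,110+115/6))))
print("tubetop",tri((a,(330+215/6,40+145/6)),(b,(379,66))))
print("base s", [plane(b,u,.016).round(3) for u in [(348,277),(416,262),(436,280),(363,297)]])
print("base a", [plane(a,u,.016).round(3) for u in [(335,252),(366,223),(401,233),(371,259)]])
E
```

```text
(array([0.55203311, 0.18713816, 0.07373659]), [0.0014891698031673341, 0.0014891698031673688])
[0.54634965 0.18262316 0.08      ] [0.54462084 0.174583   0.08      ]
g [0.50868229 0.27638522 0.066     ] [0.56675778 0.28264703 0.066     ]
gs [0.56419407 0.27815065 0.066     ]
(array([ 0.02018072, -0.45645798,  0.65032184]), [0.22052884781237803, 0.22052884781237805])
tube (array([ 0.61401621, -0.04365085,  0.40316854]), [0.000387493735213492, 0.00038749373521362743])
tubetop (array([ 0.61356507, -0.04477466,  0.53787701]), [0.0027660746309804488, 0.0027660746309809037])
base s [array([ 0.583, -0.007,  0.016]), array([ 0.776, -0.043,  0.016]), array([ 0.762, -0.133,  0.016]), array([ 0.565, -0.094,  0.016])]
base a [array([ 0.566, -0.009,  0.016]), array([ 0.754, -0.017,  0.016]), array([ 0.761, -0.134,  0.016]), array([ 0.592, -0.111,  0.016])]
```

Run:
```python
from h import *
a=cv2.imread("pics/a0.png");b=cv2.imread("pics/b0.png")
x=cv2.resize(a[200:275,320:420],None,fx=4,fy=4,interpolation=cv2.INTER_CUBIC)
y=cv2.resize(b[245:320,340:440],None,fx=4,fy=4,interpolation=cv2.INTER_CUBIC)
cv2.imwrite("pics/z4.png",cv2.hconcat([x,y]))
```

```text
(no output)
```

View pics/z4.png

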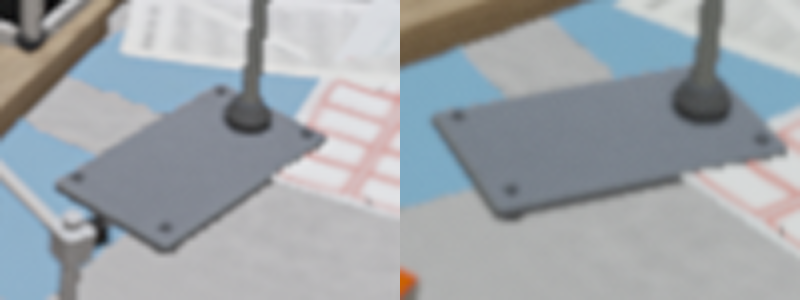

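```bash
cat >> h.py <<'E'
from scipy.linalg import logm,expm
def T(p,R):
    M=np.eye(4);M[:3,:3]=R;M[:3,3]=p;return M
def grasp_pose(g,yaw,th,d=.078):
    "tool z forward-down tilted th from vertical toward horizontal dir yaw; tool x up-forward. g = grasp point"
    f=np.array([np.cos(yaw),np.sin(yaw),0]);u=np.array([0,0,1.])
    z=np.sin(th)*f-np.cos(th)*u; x=np.cos(th)*f+np.sin(th)*u; y=np.cross(z,x)
    R=np.c_[x,y,z]; return T(np.array(g)-d*z,R)
def plan(Tt,N=None,vmax=.9):
    o=ctrl.get_obs();T0=T(o["ee_pos"],Rm(o));L=np.linalg.inv(T0)@Tt
    n=0
    for n in ([N] if N else range(1,300)):
        S=np.real(expm(logm(L)/n)); r=np.degrees(Ro.from_matrix(S[:3,:3]).as_rotvec())/4; t=S[:3,3]/.04
        if max(abs(r).max(),abs(t).max())<=vmax: break
    e=np.degrees(Ro.from_matrix(L[:3,:3]).as_rotvec())
    print("rows",n,"t",t.round(3),"r",r.round(3),"| total t mm",(L[:3,3]*1e3).round(1),"rot deg",e.round(2)); return n
E
python3 - <<'E'
from h import *
a=load("a0");b=load("b0")
print("lamp top",tri((a,(311,235)),(b,(297,244))))
print("bottle top",tri((a,(284,242)),(b,(268,247))))
print("case front corner top",tri((a,(329,203)),(b,(370,237))))
print("pot?",tri((a,(280,135)),(b,(345,145))))
P=[(334.2,246.5),(373.7,221.2),(401.2,233.7),(361.2,260)];Q=[(348,274.5),(412.5,261.5),(436,282),(365,297.5)]
for p,q in zip(P,Q): print(tri((a,p),(b,q))[0].round(3),plane(a,p,.016).round(3),plane(b,q,.016).round(3))
print("col",tri((a,(382,229.5)),(b,(415.7,268.7))), "coltop",tri((a,(401,45)),(b,(439,45))))
st()
plan(grasp_pose([.50,.25,.28],np.radians(6),0.4))
E
```

```text
lamp top (array([ 0.43718475, -0.00806751,  0.15281569]), [0.0029478412898691878, 0.0029478412898692025])
bottle top (array([0.38933245, 0.04044476, 0.13812687]), [0.0002252600489721886, 0.00022526004897217651])
case front corner top (array([0.74533348, 0.11541208, 0.03828086]), [0.01246436105315922, 0.012464361053159293])
pot? (array([0.82072764, 0.36426926, 0.21441063]), [0.00016173560459699485, 0.0001617356045968985])
[0.594 0.009 0.011] [0.588 0.006 0.016] [0.589 0.002 0.016]
[ 0.771 -0.036  0.018] [ 0.777 -0.033  0.016] [ 0.77  -0.037  0.016]
[ 0.761 -0.135  0.012] [ 0.758 -0.136  0.016] [ 0.756 -0.139  0.016]
[ 0.577 -0.088  0.01 ] [ 0.573 -0.089  0.016] [ 0.568 -0.098  0.016]
col (array([ 0.74355736, -0.07673019,  0.02161335]), [0.0026676934252964097, 0.002667693425296628]) coltop (array([ 0.73973695, -0.07999915,  0.57316131]), [0.00018441829143960985, 0.00018441829143974253])
t 0.25 p [0.1771 0.5207 0.3024] R [-3.141 -0.     2.814] F [-0.1 -0.8  0.1] g 0.0944 q [ 1.18  0.3   1.52  0.    1.32 -0.07]
rows 43 t [-0.197  0.256 -0.041] r [-0.18   0.04   0.886] | total t mm [-365.3 -165.   -49.4] rot deg [-30.92   6.82 152.47]
```

Run:
```python
from h import *
o=st()
G=grasp_pose([0,0,0],np.radians(6),.785); G[:3,3]=o["ee_pos"]; plan(G)
```

```text
t 0.25 p [0.1771 0.5207 0.3024] R [-3.141 -0.     2.814] F [-0.1 -0.8  0.1] g 0.0944 q [ 1.18  0.3   1.52  0.    1.32 -0.07]
rows 41 t [-0.  0.  0.] r [-0.365  0.08   0.882] | total t mm [-0.  0.  0.] rot deg [-59.9   13.19 144.67]
```

```bash
for i in 1; do python3 -m pendant '[{"rx":-0.37,"ry":0.08,"rz":0.9,"grip":-1},{"rx":-0.37,"ry":0.08,"rz":0.9},{"rx":-0.37,"ry":0.08,"rz":0.9},{"rx":-0.37,"ry":0.08,"rz":0.9},{"rx":-0.37,"ry":0.08,"rz":0.9},{"rx":-0.37,"ry":0.08,"rz":0.9},{"rx":-0.37,"ry":0.08,"rz":0.9},{"rx":-0.37,"ry":0.08,"rz":0.9}]'; done
python3 - <<'E'
from h import *
o=st()
G=grasp_pose([0,0,0],np.radians(6),.785); G[:3,3]=[.177,.5207,.302]; plan(G)
E
```

```text
t 0.25 p [0.1771 0.5207 0.3024] R [-3.141 -0.     2.814] F [-0.1 -0.8  0.1] g 0.0944 q [ 1.18  0.3   1.52  0.    1.32 -0.07]
rows 41 t [-0. -0.  0.] r [-0.365  0.08   0.882] | total t mm [0.1 0.  0.4] rot deg [-59.9   13.19 144.67]$[0]: bad value
```

```bash
python3 -m pendant '[{"rx":-0.37,"ry":0.08,"rz":0.9,"tx":0,"ty":0,"tz":0,"grip":-1},{"rx":-0.37,"ry":0.08,"rz":0.9,"tx":0,"ty":0,"tz":0,"grip":-1}]'; python3 -c "
from h import *
st()"
```

```text
time_s: 0.42
ee_pos: [0.1771, 0.5208, 0.3019]
eef_rot: [3.091, -0.015, 2.687]
force: [0.4, -0.6, -0.4]
grip_width: 0.094
t 0.42 p [0.1771 0.5208 0.3019] R [ 3.091 -0.015  2.687] F [ 0.4 -0.6 -0.4] g 0.094 q [1.17 0.28 1.55 0.01 1.26 0.05]
```

```bash
python3 -m pendant '[{"rx":-0.37,"ry":0.08,"rz":0.9,"tx":0,"ty":0,"tz":0,"grip":-1},{"rx":-0.37,"ry":0.08,"rz":0.9,"tx":0,"ty":0,"tz":0,"grip":-1},{"rx":-0.37,"ry":0.08,"rz":0.9,"tx":0,"ty":0,"tz":0,"grip":-1},{"rx":-0.37,"ry":0.08,"rz":0.9,"tx":0,"ty":0,"tz":0,"grip":-1},{"rx":-0.37,"ry":0.08,"rz":0.9,"tx":0,"ty":0,"tz":0,"grip":-1},{"rx":-0.37,"ry":0.08,"rz":0.9,"tx":0,"ty":0,"tz":0,"grip":-1},{"rx":-0.37,"ry":0.08,"rz":0.9,"tx":0,"ty":0,"tz":0,"grip":-1},{"rx":-0.37,"ry":0.08,"rz":0.9,"tx":0,"ty":0,"tz":0,"grip":-1}]'
python3 - <<'E'
from h import *
o=st()
G=grasp_pose([0,0,0],np.radians(6),.785); G[:3,3]=[.177,.5207,.302]; plan(G)
E
```

```text
time_s: 1.08
ee_pos: [0.1772, 0.5205, 0.3012]
eef_rot: [2.912, -0.138, 2.17]
force: [-0.7, -0.5, -0.5]
grip_width: 0.0937
t 1.08 p [0.1772 0.5205 0.3012] R [ 2.912 -0.138  2.17 ] F [-0.7 -0.5 -0.5] g 0.0937 q [ 1.18  0.2   1.66 -0.02  1.01  0.6 ]
rows 30 t [ 0.     0.    -0.001] r [-0.37   0.084  0.893] | total t mm [ 0.4  0.1 -0.8] rot deg [-44.4   10.08 107.15]
```

```bash
python3 -m pendant '[{"rx":-0.37,"ry":0.08,"rz":0.9,"tx":0,"ty":0,"tz":0,"grip":-1},{"rx":-0.37,"ry":0.08,"rz":0.9,"tx":0,"ty":0,"tz":0,"grip":-1},{"rx":-0.37,"ry":0.08,"rz":0.9,"tx":0,"ty":0,"tz":0,"grip":-1},{"rx":-0.37,"ry":0.08,"rz":0.9,"tx":0,"ty":0,"tz":0,"grip":-1},{"rx":-0.37,"ry":0.08,"rz":0.9,"tx":0,"ty":0,"tz":0,"grip":-1},{"rx":-0.37,"ry":0.08,"rz":0.9,"tx":0,"ty":0,"tz":0,"grip":-1},{"rx":-0.37,"ry":0.08,"rz":0.9,"tx":0,"ty":0,"tz":0,"grip":-1},{"rx":-0.37,"ry":0.08,"rz":0.9,"tx":0,"ty":0,"tz":0,"grip":-1}]'; python3 -m pendant '[{"rx":-0.37,"ry":0.08,"rz":0.9,"tx":0,"ty":0,"tz":0,"grip":-1},{"rx":-0.37,"ry":0.08,"rz":0.9,"tx":0,"ty":0,"tz":0,"grip":-1},{"rx":-0.37,"ry":0.08,"rz":0.9,"tx":0,"ty":0,"tz":0,"grip":-1},{"rx":-0.37,"ry":0.08,"rz":0.9,"tx":0,"ty":0,"tz":0,"grip":-1},{"rx":-0.37,"ry":0.08,"rz":0.9,"tx":0,"ty":0,"tz":0,"grip":-1},{"rx":-0.37,"ry":0.08,"rz":0.9,"tx":0,"ty":0,"tz":0,"grip":-1},{"rx":-0.37,"ry":0.08,"rz":0.9,"tx":0,"ty":0,"tz":0,"grip":-1},{"rx":-0.37,"ry":0.08,"rz":0.9,"tx":0,"ty":0,"tz":0,"grip":-1}]';  python3 - <<'E'
from h import *
o=st()
G=grasp_pose([.46,.26,.24],np.radians(6),.785); plan(G)
E
```

```text
time_s: 1.75
ee_pos: [0.1772, 0.5199, 0.3008]
eef_rot: [2.813, -0.334, 1.662]
force: [0.3, -0.6, -0.0]
grip_width: 0.094
time_s: 2.42
ee_pos: [0.177, 0.5194, 0.3005]
eef_rot: [2.828, -0.553, 1.124]
force: [-0.2, 0.5, 0.5]
grip_width: 0.0938
t 2.42 p [0.177  0.5194 0.3005] R [ 2.828 -0.553  1.124] F [-0.2  0.5  0.5] g 0.0938 q [ 1.3   0.16  1.77 -0.58  0.8   2.16]
rows 13 t [0.007 0.675 0.159] r [-0.372  0.091  0.897] | total t mm [-122.5  326.1   33. ] rot deg [-19.34   4.75  46.65]
```

```bash
python3 -m pendant '[{"rx":-0.37,"ry":0.09,"rz":0.9,"tx":0,"ty":0.68,"tz":0.16,"grip":-1},{"rx":-0.37,"ry":0.09,"rz":0.9,"tx":0,"ty":0.68,"tz":0.16,"grip":-1},{"rx":-0.37,"ry":0.09,"rz":0.9,"tx":0,"ty":0.68,"tz":0.16,"grip":-1},{"rx":-0.37,"ry":0.09,"rz":0.9,"tx":0,"ty":0.68,"tz":0.16,"grip":-1},{"rx":-0.37,"ry":0.09,"rz":0.9,"tx":0,"ty":0.68,"tz":0.16,"grip":-1},{"rx":-0.37,"ry":0.09,"rz":0.9,"tx":0,"ty":0.68,"tz":0.16,"grip":-1}]'
python3 - <<'E'
from h import *
o=st()
G=grasp_pose([.46,.26,.24],np.radians(6),.785); plan(G)
E
```

```text
time_s: 2.92
ee_pos: [0.3103, 0.4166, 0.3064]
eef_rot: [2.935, -0.695, 0.672]
force: [0.2, 0.2, 1.1]
grip_width: 0.0941
t 2.92 p [0.3103 0.4166 0.3064] R [ 2.935 -0.695  0.672] F [0.2 0.2 1.1] g 0.0941 q [ 0.99  0.07  1.89 -0.67  0.68  2.39]
rows 7 t [0.019 0.66  0.156] r [-0.367  0.089  0.867] | total t mm [-27.8 183.9  29.7] rot deg [-10.29   2.5   24.28]
```

```bash
python3 -m pendant '[{"rx":0,"ry":0,"rz":0,"tx":-0.14,"ty":0.92,"tz":0.15,"grip":-1},{"rx":0,"ry":0,"rz":0,"tx":-0.14,"ty":0.92,"tz":0.15,"grip":-1},{"rx":0,"ry":0,"rz":0,"tx":-0.14,"ty":0.92,"tz":0.15,"grip":-1},{"rx":0,"ry":0,"rz":0,"tx":-0.14,"ty":0.92,"tz":0.15,"grip":-1},{"rx":0,"ry":0,"rz":0,"tx":-0.14,"ty":0.92,"tz":0.15,"grip":-1}]'
python3 - <<'E'
from h import *
o=st()
G=grasp_pose([.46,.26,.24],np.radians(6),.785); plan(G)
E
```

```text
time_s: 3.33
ee_pos: [0.4057, 0.2514, 0.295]
eef_rot: [2.936, -0.7, 0.669]
force: [0.9, 1.2, -0.7]
grip_width: 0.0938
t 3.33 p [0.4057 0.2514 0.295 ] R [ 2.936 -0.7    0.669] F [ 0.9  1.2 -0.7] g 0.0938 q [ 0.52 -0.07  2.06 -0.25  0.44  1.68]
rows 7 t [ 0.003 -0.01  -0.   ] r [-0.366  0.08   0.859] | total t mm [ 1.2 -2.6  0.2] rot deg [-10.24   2.25  24.06]
```

```bash
python3 -m pendant '[{"rx":-0.37,"ry":0.08,"rz":0.86,"tx":0,"ty":0,"tz":0,"grip":-1},{"rx":-0.37,"ry":0.08,"rz":0.86,"tx":0,"ty":0,"tz":0,"grip":-1},{"rx":-0.37,"ry":0.08,"rz":0.86,"tx":0,"ty":0,"tz":0,"grip":-1},{"rx":-0.37,"ry":0.08,"rz":0.86,"tx":0,"ty":0,"tz":0,"grip":-1},{"rx":-0.37,"ry":0.08,"rz":0.86,"tx":0,"ty":0,"tz":0,"grip":-1},{"rx":-0.37,"ry":0.08,"rz":0.86,"tx":0,"ty":0,"tz":0,"grip":-1},{"rx":-0.37,"ry":0.08,"rz":0.86,"tx":0,"ty":0,"tz":0,"grip":-1},{"rx":0,"ry":0,"rz":0,"tx":0,"ty":0,"tz":0,"grip":-1}]'
python3 - <<'E'
from h import *
o=st()
snap("wrist","w1"); c=snap("scene","a1"); c=snap("side","b1")
E
```

```text
time_s: 4.0
ee_pos: [0.4106, 0.2407, 0.2968]
eef_rot: [3.102, -0.79, 0.141]
force: [0.2, -0.4, 0.8]
grip_width: 0.094
t 4.0 p [0.4106 0.2407 0.2968] R [ 3.102 -0.79   0.141] F [ 0.2 -0.4  0.8] g 0.094 q [ 0.58 -0.05  2.06 -0.73  0.52  2.55]
```

View pics/w1.png

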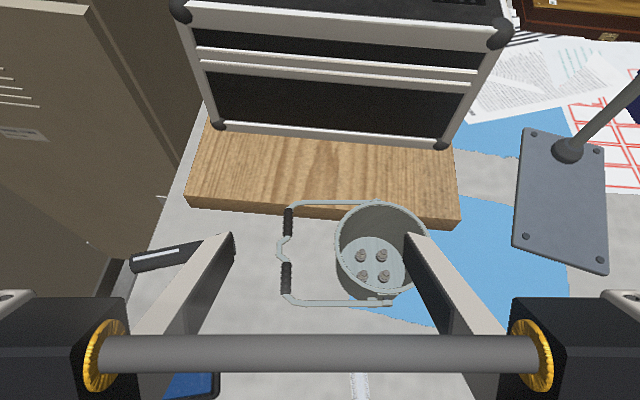

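View pics/b1.png

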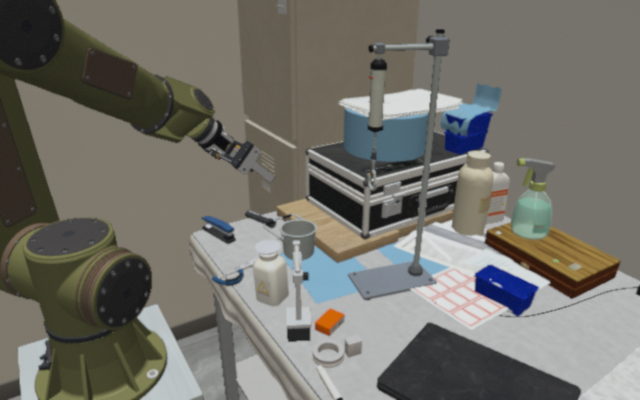

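The wrist view shows the pail with the four screws at about (370,265), its bail out to the left with grips at (288,222) and (286,280), and the eye at about (280,250). Joint 6 is sitting at its limit, so I'll fit a quick kinematic model and choose the tilt and roll with margin.

```bash
cat > kin.py <<'E'
from h import *
from scipy.optimize import least_squares
D=[([1.1764,.30047,1.52163,0,1.32075,-.0666],[.17701,.52055,.30207],[-3.14034,0,2.81379]),
([1.17,.28,1.55,.01,1.26,.05],[.1771,.5208,.3019],[3.091,-.015,2.687]),
([1.18,.2,1.66,-.02,1.01,.6],[.1772,.5205,.3012],[2.912,-.138,2.17]),
([1.3,.16,1.77,-.58,.8,2.16],[.177,.5194,.3005],[2.828,-.553,1.124]),
([.99,.07,1.89,-.67,.68,2.39],[.3103,.4166,.3064],[2.935,-.695,.672]),
([.52,-.07,2.06,-.25,.44,1.68],[.4057,.2514,.295],[2.936,-.7,.669]),
([.58,-.05,2.06,-.73,.52,2.55],[.4106,.2407,.2968],[3.102,-.79,.141])]
Rz=lambda a:Ro.from_euler('z',a).as_matrix()
Ry=lambda a:Ro.from_euler('y',a).as_matrix()
def fk(q,L):
    R1=Rz(q[0]);A=R1@Ry(q[1]);B=A@Ry(q[2]);C=B@Rz(q[3])@Ry(q[4])@Rz(q[5])
    p=R1@[L[0],0,L[1]]+A@[0,0,L[2]]+B@[L[3],0,L[4]]+C@[0,0,L[5]]
    return p,C@Rz(np.pi/2)
L0=[0,.3,.4,0,.4,.2]
L=least_squares(lambda L:np.concatenate([fk(q,L)[0]-p for q,p,e in D]),L0).x
def ik(Tt,q0):
    def f(q):
        p,R=fk(q,L);return np.r_[(p-Tt[:3,3])*5,Ro.from_matrix(R.T@Tt[:3,:3]).as_rotvec()]
    s=least_squares(f,q0,bounds=([-3.03,-.79,.23,-1.04,0,-2.55],[3.03,2.21,2.52,4.18,3.07,2.55]));return s.x,np.abs(s.fun).max()
E
python3 - <<'E'
from kin import *
print(L)
for q,p,e in D:
    pp,R=fk(q,L);print((pp-p).round(4),np.degrees(Ro.from_matrix(R.T@Ro.from_euler('xyz',e).as_matrix()).magnitude()).round(2))
a=load("a1");w=load("w1");b=load("b1")
for n,u in dict(gfar=(288.5,222),gnear=(286,280),eye=(278.5,250)).items(): print(n,plane(w,u,.066).round(4))
E
```

```text
[ 0.21608838 -0.05935094  0.37701983 -0.12916015  0.20112355  0.0752747 ]
[ 0.0361 -0.0086 -0.0015] 0.0
[ 0.0375 -0.0126 -0.0008] 0.18
[ 0.03   -0.021   0.0029] 0.48
[-0.0032 -0.004   0.0018] 0.28
[-0.0017  0.     -0.003 ] 0.23
[ 0.0109 -0.022   0.0018] 0.4
[ 0.0058  0.0023 -0.0012] 0.45
gfar [0.5673 0.2844 0.066 ]
gnear [0.5044 0.2771 0.066 ]
eye [0.5345 0.2898 0.066 ]
```

Run:
```python
from h import *
crop("w1",250,185,450,325,4)
```

```text
(no output)
```

View pics/w1_z.png

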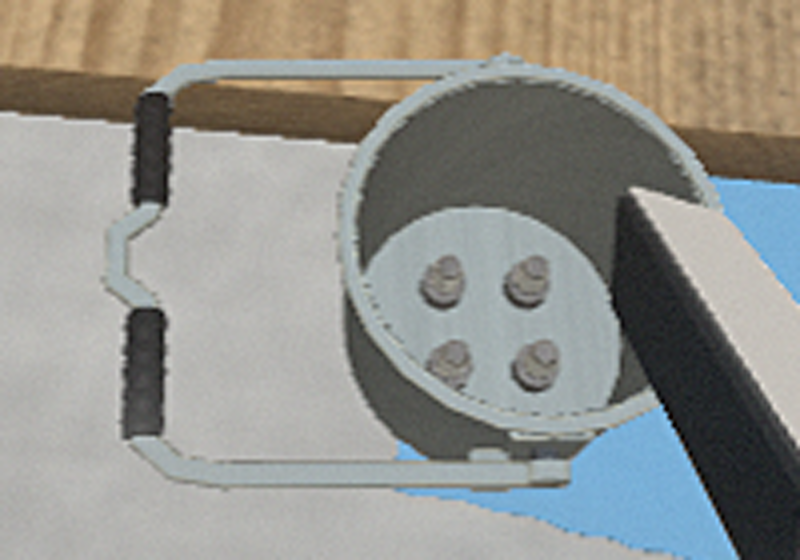

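```bash
sed -i 's/B@\[L\[3\],0,L\[4\]\]/B@[L[3],L[6],L[4]]/; s/L0=\[0,.3,.4,0,.4,.2\]/L0=[0,.3,.4,0,.4,.2,0]/' kin.py
python3 - <<'E'
from kin import *
print(L)
for q,p,e in D:
    pp,R=fk(q,L);print((pp-p).round(4))
w=load("w1");a=load("a1");b=load("b1")
for n,u in dict(gfar=(287.75,222),gnear=(285.75,278),eye=(279,250)).items(): print(n,plane(w,u,.066).round(4))
for n,u,v in [("eye",(279.5,250),None)]:pass
print("near tri w+a",tri((w,(285.75,278)),(a,(244.2,217.5))))
print("far tri",tri((w,(287.75,222)),(a,(254.7,208.7)),(b,(230+343/6,200+100/6))))
E
```

```text
[0.00387019 0.30006276 0.40210882 0.09388517 0.46391891 0.17642966
 0.03688962]
[-0.0002  0.0002 -0.0006]
[ 0.0014 -0.0008 -0.0012]
[ 0.0006 -0.      0.0007]
[ 0.0006 -0.0009  0.0032]
[ 0.0015  0.0002 -0.0006]
[-0.0005  0.0017  0.0001]
[-0.0018  0.0013 -0.0016]
gfar [0.5672 0.2852 0.066 ]
gnear [0.5064 0.2777 0.066 ]
eye [0.5345 0.2893 0.066 ]
near tri w+a (array([0.50731638, 0.27684763, 0.06617634]), [0.0012854866191142015, 0.0012854866191142297])
far tri (array([0.56868426, 0.28531183, 0.06286888]), [0.0003133064602964251, 0.0012993757667817242, 0.0012365814465293266])
```

```bash
cat >> kin.py <<'E'
def gp(g,yaw,th,phi,flip=False,d=.078):
    f=np.array([np.cos(yaw),np.sin(yaw),0]);u=np.array([0,0,1.])
    z=np.sin(th)*f-np.cos(th)*u; x=np.cos(th)*f+np.sin(th)*u
    if flip:x=-x
    R=Ro.from_rotvec(phi*f).as_matrix()@np.c_[x,np.cross(z,x),z]
    return T(np.array(g)-d*R[:,2],R)
E
python3 - <<'E'
from kin import *
y=np.radians(7.1);s=np.radians(-14.5)
H=np.array([.614,-.044,.273])
def hk(x,yy,z): return H+[np.cos(s)*x-np.sin(s)*yy,np.sin(s)*x+np.cos(s)*yy,z]
pts=dict(flat=([.5066,.2775,.066],y),up=([.5187,.1803,.164],y),hookin=(hk(-30.5e-3,.05,.04),s),low=(hk(-30.5e-3,0,-.075),s))
for flip in(False,True):
  for th in (30,40,45,55):
    for ph in (0,15,30,45):
      out=[]
      for n,(g,yw) in pts.items():
        G=gp(g,yw,np.radians(th),np.radians(ph),flip)
        best=None
        for q4 in(-.5,.5,2.5):
          for q6 in (-1,1.8):
            q,e=ik(G,[.2,.1,1.8,q4,.7,q6])
            if best is None or e<best[1]-1e-4: best=(q,e)
        out.append(f"{n}:{best[0][3]:.2f},{best[0][4]:.2f},{best[0][5]:.2f}|{best[1]:.0e}")
      print(flip,th,ph,*out)
E
```

```text
False 30 0 flat:-0.51,0.41,2.40|1e-09 up:-0.18,0.54,1.89|4e-16 hookin:-0.17,0.91,1.91|2e-15 low:-0.14,0.63,1.82|6e-16
False 30 15 flat:0.33,0.24,1.62|8e-16 up:0.41,0.51,1.38|2e-10 hookin:0.20,0.84,1.70|1e-14 low:0.37,0.61,1.43|2e-11
False 30 30 flat:1.32,0.37,0.69|6e-16 up:0.93,0.63,0.96|5e-13 hookin:0.60,0.83,1.45|2e-09 low:0.83,0.70,1.08|7e-14
False 30 45 flat:1.66,0.63,0.40|2e-09 up:1.25,0.82,0.72|2e-11 hookin:0.97,0.90,1.23|2e-11 low:1.16,0.86,0.86|2e-16
False 40 0 flat:-0.70,0.27,2.55|9e-02 up:-0.44,0.31,2.15|2e-11 hookin:-0.29,0.69,2.02|3e-10 low:-0.30,0.40,1.98|2e-09
False 40 15 flat:3.72,0.02,-1.74|4e-14 up:0.60,0.27,1.21|4e-12 hookin:0.15,0.60,1.75|9e-14 low:0.47,0.36,1.34|1e-15
False 40 30 flat:2.15,0.30,-0.09|1e-10 up:1.27,0.45,0.64|3e-10 hookin:0.65,0.60,1.42|6e-16 low:1.08,0.49,0.85|7e-16
False 40 45 flat:2.13,0.59,0.00|1e-15 up:1.55,0.69,0.46|3e-16 hookin:1.10,0.68,1.13|2e-09 low:1.42,0.70,0.64|4e-09
False 45 0 flat:4.18,0.29,-2.30|6e-02 up:-0.79,0.21,2.50|2e-10 hookin:-0.39,0.59,2.12|9e-14 low:-0.49,0.28,2.17|1e-15
False 45 15 flat:3.55,0.16,-1.55|8e-16 up:0.93,0.15,0.
[... 1945 characters left out ...]
e-13
True 45 30 flat:2.68,0.35,2.55|2e-02 up:1.36,0.38,-2.55|4e-02 hookin:0.69,0.48,-1.76|5e-14 low:1.31,0.41,-2.49|1e-10
True 45 45 flat:2.78,0.61,2.55|1e-01 up:1.50,0.61,-2.55|8e-02 hookin:1.20,0.57,-2.10|1e-15 low:1.51,0.62,-2.55|3e-02
True 55 0 flat:4.08,0.49,0.98|3e-12 up:4.11,0.23,0.75|5e-11 hookin:-0.74,0.39,-0.68|6e-12 low:4.18,0.15,0.64|3e-02
True 55 15 flat:3.56,0.45,1.62|8e-16 up:2.89,0.19,2.11|6e-10 hookin:-0.18,0.24,-1.06|1e-12 low:2.43,0.10,2.55|2e-03
True 55 30 flat:3.08,0.55,2.22|1e-13 up:2.59,0.39,2.55|5e-02 hookin:0.89,0.22,-1.93|1e-11 low:2.60,0.30,2.55|9e-02
True 55 45 flat:2.87,0.74,2.55|2e-02 up:2.73,0.61,2.55|2e-01 hookin:1.57,0.37,-2.43|3e-14 low:1.60,0.48,-2.55|1e-01
```

Run:
```python
from kin import *
y=np.radians(7.1)
q0=ctrl.get_obs()["qpos"]
for th in (30,35):
  for ph in (0,5,10,15,20):
    s=""
    for g in ([.475,.26,.16],[.5066,.2775,.066],[.5096,.253,.135],[.5187,.1803,.164]):
        best=None
        for q4 in(-.5,.3,1):
            q,e=ik(gp(g,y,np.radians(th),np.radians(ph)),[.5,.1,1.8,q4,.4,1.8])
            if best is None or e<best[1]-1e-4: best=(q,e)
        s+=f"  {best[0].round(2)}|{best[1]:.0e}"
    print(th,ph,s)
```

```text
30 0   [ 0.52  0.17  1.93 -0.36  0.58  2.23]|5e-09  [ 0.52  0.44  1.86 -0.51  0.41  2.4 ]|7e-13  [ 0.47  0.27  1.88 -0.35  0.52  2.18]|1e-10  [ 0.31  0.16  1.93 -0.18  0.54  1.89]|5e-13
30 5   [ 0.48  0.15  1.96 -0.21  0.52  2.11]|3e-12  [ 0.48  0.43  1.88 -0.33  0.33  2.24]|3e-13  [ 0.43  0.26  1.9  -0.18  0.47  2.04]|1e-15  [0.27 0.15 1.94 0.01 0.52 1.73]|2e-12
30 10   [ 0.44  0.14  1.98 -0.03  0.48  1.95]|3e-10  [ 0.44  0.42  1.9  -0.05  0.27  1.98]|2e-13  [0.39 0.25 1.92 0.03 0.43 1.86]|2e-13  [0.22 0.15 1.96 0.21 0.51 1.56]|2e-10
30 15   [0.39 0.13 2.   0.19 0.44 1.76]|1e-09  [0.4  0.42 1.92 0.33 0.24 1.62]|8e-14  [0.35 0.25 1.93 0.28 0.41 1.64]|1e-09  [0.17 0.15 1.97 0.41 0.51 1.38]|2e-10
30 20   [0.35 0.13 2.02 0.44 0.43 1.55]|1e-15  [0.36 0.42 1.93 0.75 0.25 1.23]|6e-10  [0.31 0.25 1.95 0.53 0.41 1.41]|1e-15  [0.13 0.16 1.97 0.61 0.54 1.22]|1e-15
35 0   [ 0.54  0.16  1.98 -0.52  0.49  2.39]|3e-14  [ 0.53  0.43  1.89 -0.67  0.33  2.55]|3e-02  [ 0.49  0.26  1.93 -0.52  0.42  2.35]|1e-09  [ 0.32  0.15  1.98 -0.27  0.42  1.98]|3e-15
35 5   [ 0.5   0.14  2.   -0.36  0.42  2.26]|2e-12  [ 0.5   0.43  1.92 -0.64  0.24  2.55]|3e-03  [ 0.45  0.25  1.95 -0.33  0.36  2.2 ]|1e-15  [ 0.27  0.14  2.   -0.04  0.39  1.78]|3e-10
35 10   [ 0.46  0.13  2.02 -0.15  0.36  2.08]|7e-11  [ 0.46  0.42  1.94 -0.36  0.16  2.3 ]|2e-13  [ 0.41  0.24  1.96 -0.08  0.31  1.97]|6e-16  [0.23 0.13 2.01 0.22 0.38 1.55]|1e-15
35 15   [0.41 0.12 2.04 0.12 0.32 1.84]|2e-15  [0.42 0.42 1.96 0.31 0.11 1.65]|2e-15  [0.37 0.24 1.98 0.25 0.28 1.67]|2e-15  [0.18 0.13 2.02 0.48 0.39 1.33]|1e-14
35 20   [0.37 0.12 2.06 0.45 0.31 1.54]|4e-13  [0.38 0.42 1.97 1.12 0.14 0.87]|6e-13  [0.32 0.24 2.   0.62 0.28 1.34]|2e-11  [0.14 0.14 2.03 0.71 0.43 1.12]|8e-16
```

```bash
cat >> kin.py <<'E'
NEAR=np.array([.5066,.2775,.066]);FAR=np.array([.5675,.285,.066]);PY=np.radians(7.1)
E
python3 - <<'E'
from kin import *
o=st()
G=gp(NEAR,PY,np.radians(30),np.radians(10)); print("Rz",G[:3,2])
plan(T(G[:3,3]-.09*G[:3,2],G[:3,:3]))
E
```

```text
t 4.15 p [0.4106 0.2407 0.2966] R [ 3.112 -0.79   0.13 ] F [-0.3 -0.  -0.5] g 0.094 q [ 0.57 -0.05  2.06 -0.73  0.52  2.55]
Rz [ 0.47757832  0.21103132 -0.85286853]
rows 5 t [-0.215  0.027  0.39 ] r [ 0.471 -0.764  0.309] | total t mm [-50.9  -1.5  72.7] rot deg [  9.42 -15.28   6.19]
```

```bash
python3 -m pendant '[{"rx":0.47,"ry":-0.76,"rz":0.31,"tx":-0.22,"ty":0.03,"tz":0.39,"grip":0.15},{"rx":0.47,"ry":-0.76,"rz":0.31,"tx":-0.22,"ty":0.03,"tz":0.39,"grip":0.15},{"rx":0.47,"ry":-0.76,"rz":0.31,"tx":-0.22,"ty":0.03,"tz":0.39,"grip":0.15},{"rx":0.47,"ry":-0.76,"rz":0.31,"tx":-0.22,"ty":0.03,"tz":0.39,"grip":0.15},{"rx":0.47,"ry":-0.76,"rz":0.31,"tx":-0.22,"ty":0.03,"tz":0.39,"grip":0.15},{"rx":0,"ry":0,"rz":0,"tx":0,"ty":0,"tz":0,"grip":0.15}]';python3 - <<'E'
from kin import *
o=st()
snap("wrist","w2")
G=gp(NEAR,PY,np.radians(30),np.radians(10))
plan(T(G[:3,3]-.09*G[:3,2],G[:3,:3]),1);plan(G)
E
```

```text
time_s: 4.65
ee_pos: [0.4267, 0.2425, 0.2072]
eef_rot: [-2.914, -0.509, 0.001]
force: [0.2, -0.4, -0.4]
grip_width: 0.0573
t 4.65 p [0.4267 0.2425 0.2072] R [-2.914e+00 -5.090e-01  1.000e-03] F [ 0.2 -0.4 -0.4] g 0.0573 q [0.44 0.12 2.05 0.   0.41 1.95]
rows 1 t [-0.006  0.006 -0.024] r [-0.191 -0.035 -0.263] | total t mm [-0.2  0.2 -1. ] rot deg [-0.76 -0.14 -1.05]
rows 3 t [-0.003  0.009  0.742] r [-0.064 -0.012 -0.088] | total t mm [-0.5  1.4 89. ] rot deg [-0.76 -0.14 -1.05]
```

View pics/w2.png

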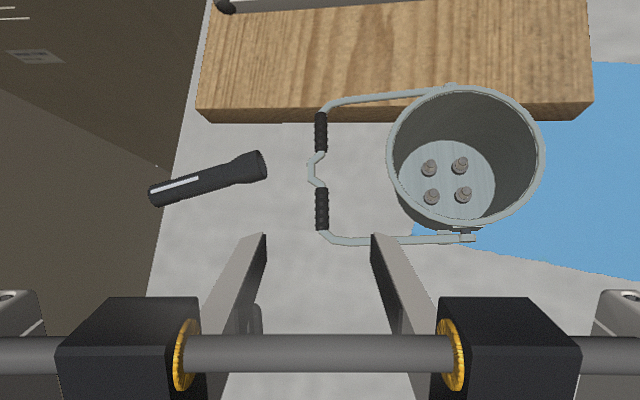

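The wrist view shows the grips at (322,209) and (321,131), between the open fingers, and a torch off to the left. I'll triangulate the grips against the earlier wrist view.

Run:
```python
from kin import *
w1=load("w1");w2=load("w2")
im=cv2.imread("pics/w2.png"); g=cv2.cvtColor(im,cv2.COLOR_BGR2GRAY)
m=(g<75).astype(np.uint8);m[:, :300]=0;m[:,345:]=0;m[:105]=0;m[240:]=0
n,l,s,c=cv2.connectedComponentsWithStats(m)
for i in range(1,n):
    if s[i,4]>60: print(s[i],c[i])
print(tri((w1,(285.75,278)),(w2,(322,209))),tri((w1,(287.75,222)),(w2,(321,131))))
print(plane(w2,(322,209),.066),plane(w2,(321,131),.066),plane(w2,(314,170),.066))
```

```text
[300 108  45  45 786] [321.62977099 125.37659033]
[315 187  14  44 544] [321.62132353 208.35110294]
(array([0.50662945, 0.27776232, 0.06481885]), [8.458515439613138e-05, 8.458515439610398e-05]) (array([0.56867631, 0.28560181, 0.06370666]), [0.0004122826819777419, 0.00041228268197791883])
[0.50634399 0.27745744 0.066     ] [0.56813139 0.28515472 0.066     ] [0.53610922 0.28704255 0.066     ]
```

```bash
python3 -m pendant '[{"rx":-0.06,"ry":0,"rz":-0.09,"tx":0,"ty":0.01,"tz":0.6,"grip":0.15},{"rx":-0.06,"ry":0,"rz":-0.09,"tx":0,"ty":0.01,"tz":0.6,"grip":0.15},{"rx":-0.06,"ry":0,"rz":-0.09,"tx":0,"ty":0.01,"tz":0.5,"grip":0.15},{"rx":0,"ry":0,"rz":0,"tx":0,"ty":0,"tz":0.3,"grip":0.15},{"rx":0,"ry":0,"rz":0,"tx":0,"ty":0,"tz":0,"grip":0.15}]';python3 - <<'E'
from kin import *
o=st()
snap("wrist","w3")
G=gp(NEAR,PY,np.radians(30),np.radians(10));plan(G,1)
E
```

```text
time_s: 5.12
ee_pos: [0.4688, 0.2603, 0.1448]
eef_rot: [-2.941, -0.535, 0.023]
force: [-0.6, 0.1, 0.1]
grip_width: 0.0398
t 5.12 p [0.4688 0.2603 0.1448] R [-2.941 -0.535  0.023] F [-0.6  0.1  0.1] g 0.0398 q [ 0.45  0.33  1.98 -0.09  0.27  2.02]
rows 1 t [-0.15   0.041  0.29 ] r [ 0.007 -0.292  0.039] | total t mm [-6.   1.6 11.6] rot deg [ 0.03 -1.17  0.16]
```

View pics/w3.png

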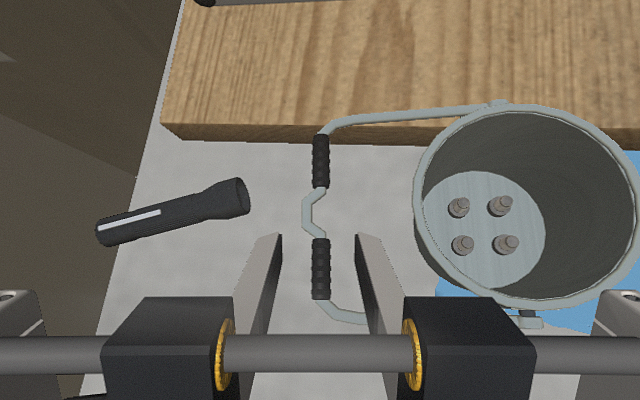

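```bash
python3 -m pendant '[{"rx":0,"ry":-0.29,"rz":0.04,"tx":-0.15,"ty":0.04,"tz":0.3,"grip":0.15},{"rx":0,"ry":0,"rz":0,"tx":0,"ty":0,"tz":0,"grip":0.15}]';python3 - <<'E'
from kin import *
o=st()
G=gp(NEAR,PY,np.radians(30),np.radians(10));plan(G,1)
E
```

```text
time_s: 5.33
ee_pos: [0.4695, 0.2616, 0.1348]
eef_rot: [-2.941, -0.519, 0.024]
force: [-0.1, -0.5, -0.1]
grip_width: 0.0401
t 5.33 p [0.4695 0.2616 0.1348] R [-2.941 -0.519  0.024] F [-0.1 -0.5 -0.1] g 0.0401 q [ 0.45  0.36  1.97 -0.06  0.26  2.  ]
rows 1 t [-0.031  0.024  0.044] r [-0.002 -0.056  0.012] | total t mm [-1.3  0.9  1.8] rot deg [-0.01 -0.22  0.05]
```

Good to within 2 mm. A final nudge, then close.

```bash
python3 -m pendant '[{"rx":0,"ry":-0.05,"rz":0,"tx":-0.03,"ty":0.02,"tz":0.05,"grip":0.3},{"rx":0,"ry":0,"rz":0,"tx":0,"ty":0,"tz":0,"grip":0.6},{"rx":0,"ry":0,"rz":0,"tx":0,"ty":0,"tz":0,"grip":1},{"rx":0,"ry":0,"rz":0,"tx":0,"ty":0,"tz":0,"grip":1},{"rx":0,"ry":0,"rz":0,"tx":0,"ty":0,"tz":0,"grip":1},{"rx":0,"ry":0,"rz":0,"tx":0,"ty":0,"tz":0,"grip":1}]' 60;python3 - <<'E'
from kin import *
o=st();print(o["moment"])
snap("wrist","w4");snap("side","b4");crop("b4",230,150,360,280,5)
G=gp(NEAR,PY,np.radians(30),np.radians(10));plan(G,1)
E
```

```text
time_s: 5.83
ee_pos: [0.4696, 0.2614, 0.138]
eef_rot: [-2.939, -0.524, 0.024]
force: [1.1, -2.3, -0.7]
grip_width: 0.0083
t 5.83 p [0.4696 0.2614 0.138 ] R [-2.939 -0.524  0.024] F [ 1.1 -2.3 -0.7] g 0.0083 q [ 0.45  0.35  1.97 -0.06  0.26  2.  ]
[-0.47656378  0.24241012 -0.28577778]
rows 1 t [-0.073  0.032  0.107] r [-0.025 -0.126  0.022] | total t mm [-2.9  1.3  4.3] rot deg [-0.1  -0.5   0.09]
```

View pics/w4.png

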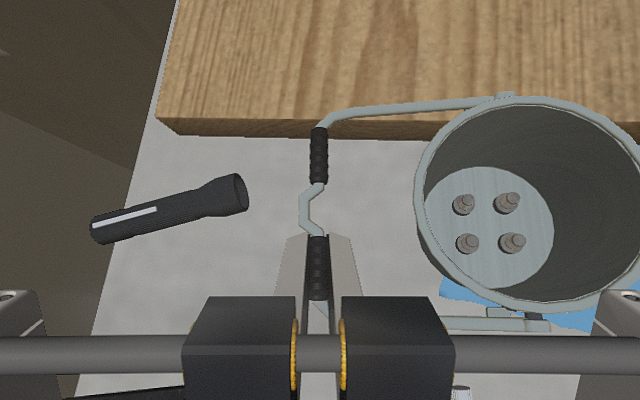

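View pics/b4_z.png

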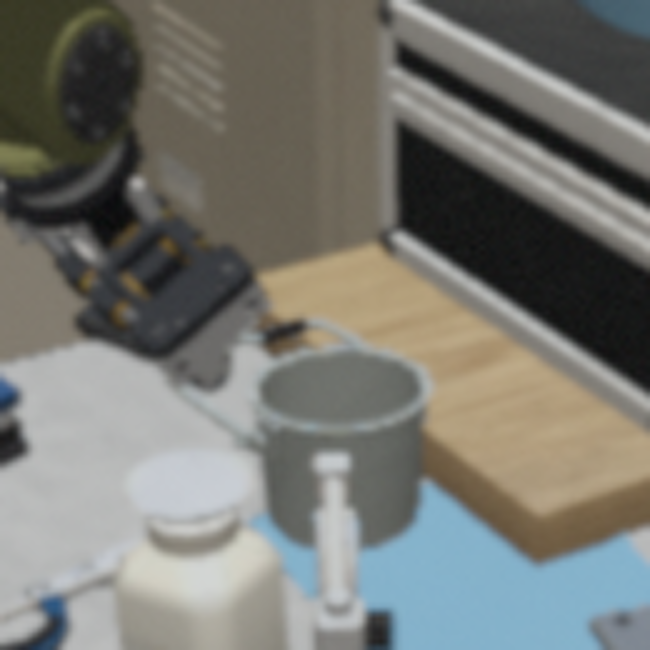

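```bash
cat >> kin.py <<'E'
def seq(Ts):
    "print rows stepping from measured pose through the list of TCP poses"
    o=ctrl.get_obs();A=T(o["ee_pos"],Rm(o))
    for B in Ts:
        S=np.linalg.inv(A)@B; print("t",(S[:3,3]/.04).round(2),"r",(np.degrees(Ro.from_matrix(S[:3,:3]).as_rotvec())/4).round(2)); A=B
def gpt(o=None):
    o=o or ctrl.get_obs(); return o["ee_pos"]+.078*Rm(o)[:,2]
py_=np.array([-np.sin(PY),np.cos(PY),0]);EAR=NEAR-.098*py_
def arc(al,r=.098): al=np.radians(al);return EAR+r*(np.cos(al)*py_+np.sin(al)*np.array([0,0,1]))
E
python3 - <<'E'
from kin import *
d=gpt()-NEAR;print("g",gpt(),d,"alpha now",np.degrees(np.arctan2(gpt()[2]-.066,np.dot(gpt()-EAR,py_))),np.dot(gpt()-EAR,py_))
th=np.radians(30)
als=[8,15,22,30];phs=[12,14,16,18]
seq([gp(arc(a),PY,th,np.radians(p)) for a,p in zip(als,phs)])
E
```

```text
g [0.50748077 0.27802666 0.07169738] [0.00088077 0.00052666 0.00569738] alpha now 3.3132743695531413 0.09841375724052658
t [ 0.1   0.05 -0.18] r [ 0.41 -0.13  0.27]
t [ 0.15  0.06 -0.26] r [0.43 0.   0.25]
t [ 0.15  0.08 -0.26] r [0.43 0.   0.25]
t [ 0.17  0.12 -0.29] r [ 0.43 -0.    0.25]
```

```bash
python3 -m pendant '[{"rx":0.41,"ry":0,"rz":0.27,"tx":0.1,"ty":0.05,"tz":-0.18,"grip":1},{"rx":0.43,"ry":0,"rz":0.25,"tx":0.15,"ty":0.06,"tz":-0.26,"grip":1},{"rx":0.43,"ry":0,"rz":0.25,"tx":0.15,"ty":0.08,"tz":-0.26,"grip":1},{"rx":0.43,"ry":0,"rz":0.25,"tx":0.17,"ty":0.12,"tz":-0.29,"grip":1}]';python3 - <<'E'
from kin import *
st();g=gpt();print("g",g,"alpha",np.degrees(np.arctan2(g[2]-.066,np.dot(g-EAR,py_))),"r",np.hypot(g[2]-.066,np.dot(g-EAR,py_)))
snap("wrist","w5")
th=np.radians(30)
als=[38,46,54,62,70];phs=[20,22,24,26,28]
seq([gp(arc(a),PY,th,np.radians(p)) for a,p in zip(als,phs)])
E
```

```text
time_s: 6.27
ee_pos: [0.4713, 0.2399, 0.1788]
eef_rot: [-2.778, -0.502, -0.053]
force: [-0.0, 2.6, -0.0]
grip_width: 0.0086
t 6.27 p [0.4713 0.2399 0.1788] R [-2.778 -0.502 -0.053] F [-0.   2.6 -0. ] g 0.0086 q [0.35 0.25 1.99 0.47 0.34 1.48]
g [0.50777872 0.26573806 0.11488568] alpha 29.56338192886584 r 0.09908200840165947
t [ 0.15  0.16 -0.25] r [ 0.32 -0.12  0.26]
t [ 0.16  0.19 -0.27] r [0.43 0.   0.25]
t [ 0.15  0.22 -0.26] r [ 0.43 -0.    0.25]
t [ 0.14  0.25 -0.24] r [0.43 0.   0.25]
t [ 0.13  0.28 -0.23] r [0.43 0.   0.25]
```

View pics/w5.png

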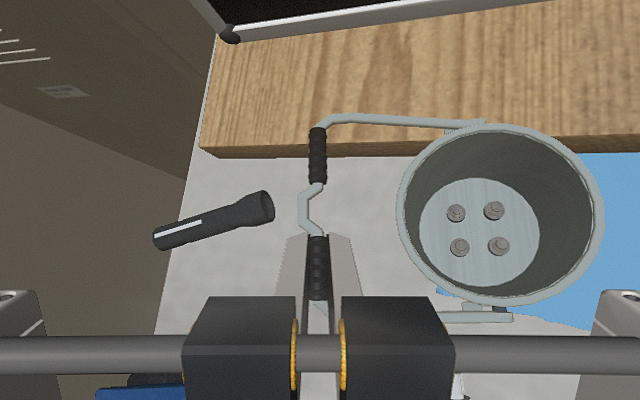

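The bail has risen, the pail stands level and the screws are still at about (475,230). The swing continues.

```bash
python3 -m pendant '[{"rx":0.32,"ry":-0.06,"rz":0.26,"tx":0.15,"ty":0.16,"tz":-0.25,"grip":1},{"rx":0.43,"ry":0,"rz":0.25,"tx":0.16,"ty":0.19,"tz":-0.27,"grip":1},{"rx":0.43,"ry":0,"rz":0.25,"tx":0.15,"ty":0.22,"tz":-0.26,"grip":1},{"rx":0.43,"ry":0,"rz":0.25,"tx":0.14,"ty":0.25,"tz":-0.24,"grip":1},{"rx":0.43,"ry":0,"rz":0.25,"tx":0.13,"ty":0.28,"tz":-0.23,"grip":1}]';python3 - <<'E'
from kin import *
st();g=gpt();print("g",g,"alpha",np.degrees(np.arctan2(g[2]-.066,np.dot(g-EAR,py_))),"r",np.hypot(g[2]-.066,np.dot(g-EAR,py_)))
th=np.radians(30)
als=[77,84,90];phs=[30,30,30]
seq([gp(arc(a),PY,th,np.radians(p)) for a,p in zip(als,phs)])
E
```

```text
time_s: 6.73
ee_pos: [0.4799, 0.1787, 0.2207]
eef_rot: [-2.585, -0.463, -0.142]
force: [-0.4, -0.8, -3.0]
grip_width: 0.0086
t 6.73 p [0.4799 0.1787 0.2207] R [-2.585 -0.463 -0.142] F [-0.4 -0.8 -3. ] g 0.0086 q [0.15 0.16 2.02 0.87 0.55 1.06]
g [0.51501479 0.21535175 0.1614488 ] alpha 69.71022274566721 r 0.1017631146367489
t [ 0.07  0.34 -0.14] r [ 0.35 -0.08  0.29]
t [ 0.1   0.23 -0.16] r [ 0.  0. -0.]
t [ 0.07  0.22 -0.12] r [ 0.  0. -0.]
```

```bash
python3 -m pendant '[{"rx":0.35,"ry":-0.08,"rz":0.29,"tx":0.07,"ty":0.34,"tz":-0.14,"grip":1},{"rx":0,"ry":0,"rz":0,"tx":0.1,"ty":0.23,"tz":-0.16,"grip":1},{"rx":0,"ry":0,"rz":0,"tx":0.05,"ty":0.22,"tz":-0.08,"grip":1},{"rx":0,"ry":0,"rz":0,"tx":0,"ty":0,"tz":0,"grip":1}]';python3 - <<'E'
from kin import *
st();g=gpt();print("g",g,"alpha",np.degrees(np.arctan2(g[2]-.066,np.dot(g-EAR,py_))),"r",np.hypot(g[2]-.066,np.dot(g-EAR,py_)))
snap("wrist","w6");snap("side","b6");crop("b6",230,120,380,260,4);snap("scene","a6")
im=cv2.imread("pics/a6.png")[130:270,200:350];cv2.imwrite("pics/a6_z.png",cv2.resize(im,None,fx=4,fy=4,interpolation=2))
E
```

```text
time_s: 7.07
ee_pos: [0.4867, 0.1418, 0.2273]
eef_rot: [-2.545, -0.453, -0.162]
force: [-1.4, 0.5, -1.0]
grip_width: 0.0089
t 7.07 p [0.4867 0.1418 0.2273] R [-2.545 -0.453 -0.162] F [-1.4  0.5 -1. ] g 0.0089 q [0.05 0.15 2.02 0.93 0.63 0.96]
g [0.52159449 0.18053476 0.16929868] alpha 90.0416264160948 r 0.10329870637287457
```

View pics/w6.png

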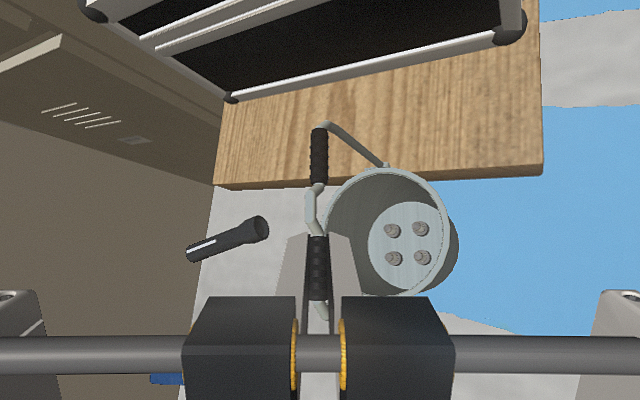

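View pics/b6_z.png

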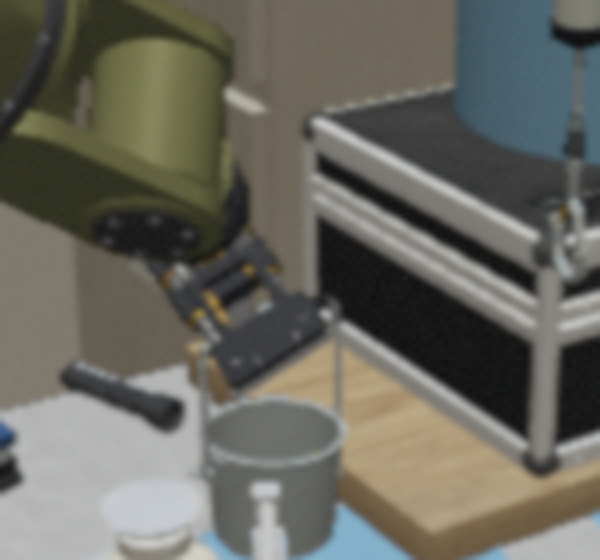

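View pics/a6_z.png

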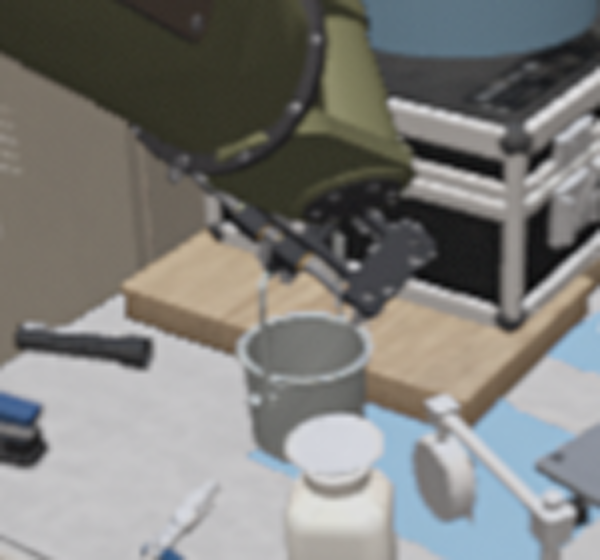

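The bail is upright and the pail is still flat on the table. I'll start a slow lift and watch for weight and tipping.

```bash
python3 - <<'E'
from kin import *
o=st();print((Rm(o).T@[0,0,1]).round(3))
E
python3 -m pendant '[{"rx":0,"ry":0,"rz":0,"tx":0.03,"ty":-0.03,"tz":-0.05,"grip":1},{"rx":0,"ry":0,"rz":0,"tx":0.03,"ty":-0.03,"tz":-0.05,"grip":1},{"rx":0,"ry":0,"rz":0,"tx":0.03,"ty":-0.03,"tz":-0.05,"grip":1}]'
```

```text
t 7.22 p [0.4863 0.1429 0.227 ] R [-2.545 -0.452 -0.161] F [-5.1 -0.8  8.8] g 0.0086 q [0.05 0.15 2.02 0.93 0.63 0.96]
[ 0.437 -0.505 -0.744]
time_s: 7.47
ee_pos: [0.4851, 0.1429, 0.2323]
eef_rot: [-2.551, -0.446, -0.158]
force: [-0.6, 0.4, -4.6]
grip_width: 0.0085
```

```bash
python3 -m pendant '[{"rx":0,"ry":0,"rz":0,"tx":0.05,"ty":-0.06,"tz":-0.09,"grip":1},{"rx":0,"ry":0,"rz":0,"tx":0.05,"ty":-0.06,"tz":-0.09,"grip":1},{"rx":0,"ry":0,"rz":0,"tx":0.05,"ty":-0.06,"tz":-0.09,"grip":1},{"rx":0,"ry":0,"rz":0,"tx":0.05,"ty":-0.06,"tz":-0.09,"grip":1},{"rx":0,"ry":0,"rz":0,"tx":0,"ty":0,"tz":0,"grip":1},{"rx":0,"ry":0,"rz":0,"tx":0,"ty":0,"tz":0,"grip":1}]';python3 - <<'E'
from kin import *
st()
snap("wrist","w7");snap("side","b7");crop("b7",230,120,380,260,4);snap("scene","a7")
im=cv2.imread("pics/a7.png")[130:270,200:350];cv2.imwrite("pics/a7_z.png",cv2.resize(im,None,fx=4,fy=4,interpolation=2))
st()
E
```

```text
time_s: 7.97
ee_pos: [0.4842, 0.1432, 0.2524]
eef_rot: [-2.554, -0.443, -0.156]
force: [0.3, -1.0, -4.9]
grip_width: 0.0086
t 7.97 p [0.4842 0.1432 0.2524] R [-2.554 -0.443 -0.156] F [ 0.3 -1.  -4.9] g 0.0086 q [0.05 0.1  1.99 0.84 0.68 1.06]
t 8.12 p [0.4842 0.1432 0.2521] R [-2.554 -0.442 -0.156] F [ 0.3 -0.3 -4.7] g 0.0085 q [0.05 0.11 1.99 0.84 0.68 1.06]
```

View pics/w7.png

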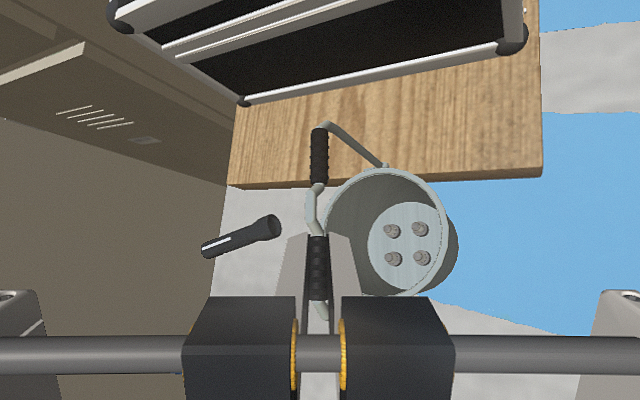

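View pics/b7_z.png

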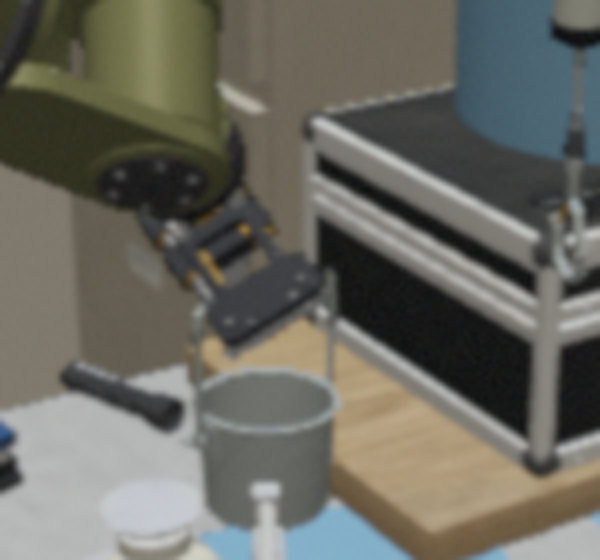

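View pics/a7_z.png

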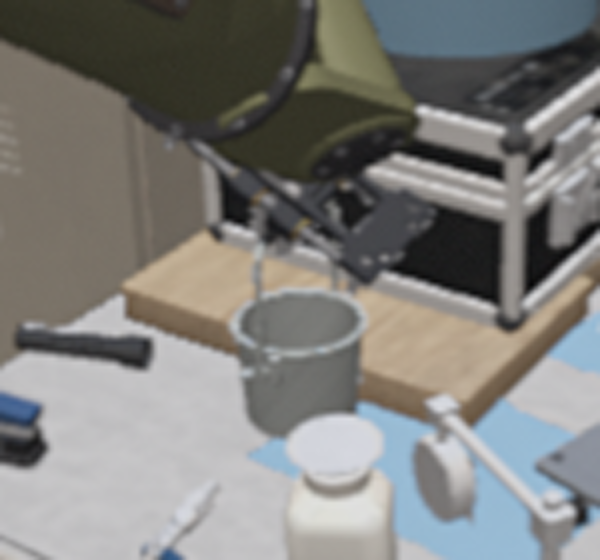

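Run:
```python
from h import *
a=cv2.imread("pics/w6.png")[110:330,270:380];b=cv2.imread("pics/w7.png")[110:330,270:380]
cv2.imwrite("pics/w67_z.png",cv2.resize(cv2.hconcat([a,b]),None,fx=2.7*1.33/1.33,fy=2.7,interpolation=2))
```

```text
(no output)
```

View pics/w67_z.png

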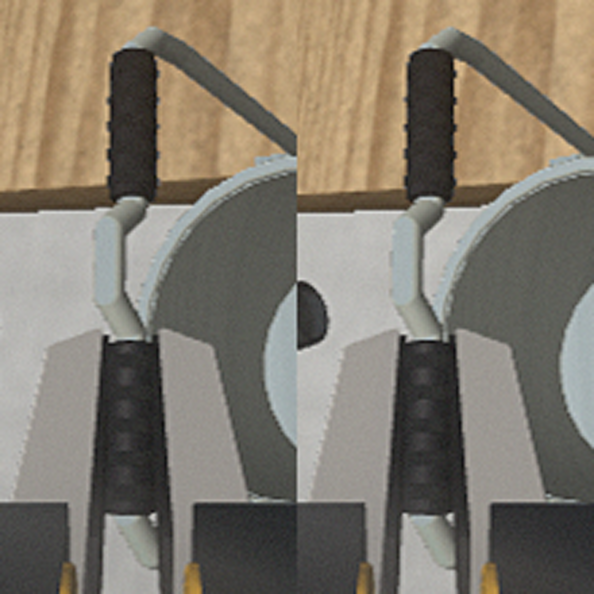

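Run:
```python
from kin import *
w=load("w6");w7=load("w7")
e=plane(w,(310.7,206.7),.172);f=plane(w,(319.3,156.3),.164);n=plane(w,(317.4,266.7),.164)
print("eye",e,"far",f,"near",n,np.linalg.norm(f-n)); print("expected eye",EAR+.0305*np.array([np.cos(PY),np.sin(PY),0])+[0,0,.106], "yaw",np.degrees(np.arctan2(*(f-n)[1::-1])))
# tool pose at w6 : from cam mount relation using w7 (static pose)
o=ctrl.get_obs();T7=T(o["ee_pos"],Rm(o))
M=np.linalg.inv(T7)@np.array(w7["world_from_camera"]);T6=np.array(w["world_from_camera"])@np.linalg.inv(M)
print(T6[:3,3]); L=np.linalg.inv(T6)
for k,v in(("eye",e),("far",f),("near",n),("eyeexp",EAR+.0305*np.array([np.cos(PY),np.sin(PY),0])+[0,0,.106])): print(k,(L@np.r_[v,1])[:3].round(4))
# predicted location: grasp point at (0,0,.078)
# triangulation of eye in w7 after lift assumed rigid
print("cam M",M.round(4))
a=load("a7")
```

```text
eye [0.55089157 0.18750989 0.172     ] far [0.58106973 0.19080534 0.164     ] near [0.52081324 0.18430895 0.164     ] 0.06060567045924616
expected eye [0.54897907 0.18402132 0.172     ] yaw 6.1534165862383565
[0.48662887 0.14180874 0.22686859]
eye [ 0.0264 -0.0044  0.0923]
far [0.0493 0.0002 0.1133]
near [-0.0033 -0.0009  0.0832]
eyeexp [ 0.0252 -0.0016  0.0897]
cam M [[ 3.000e-04  9.602e-01  2.792e-01  8.260e-02]
 [ 1.000e+00 -2.000e-04 -2.000e-04 -6.000e-04]
 [-2.000e-04  2.792e-01 -9.602e-01 -8.170e-02]
 [ 0.000e+00  0.000e+00  0.000e+00  1.000e+00]]
```

Run:
```python
from kin import *
a=load("a7");b=load("b7")
H=np.array([.614,-.044,.273])
pa=proj(a,H);pb=proj(b,H);print(pa,pb)
def z(c,p,n):
    x,y=int(p[0]),int(p[1]);im=c["pixels"][y-45:y+15,x-25:x+25];return cv2.resize(im,None,fx=8,fy=8,interpolation=2)
print((int(pa[0])-25,int(pa[1])-45),(int(pb[0])-25,int(pb[1])-45))
cv2.imwrite("pics/hook_z.png",cv2.hconcat([z(a,pa,0),z(b,pb,0)]))
o=ctrl.get_obs();R=Rm(o);t=np.array([.0526,.0011,.0301]);t/=np.linalg.norm(t);print("tube dir world",R@t, np.degrees(np.arctan2(*(R@t)[1::-1])))
```

```text
[359.01482858 167.76587664] [372.47687841 185.16294347]
(334, 122) (347, 140)
tube dir world [ 0.99415883  0.10735964 -0.01105165] 6.163510281077978
```

View pics/hook_z.png

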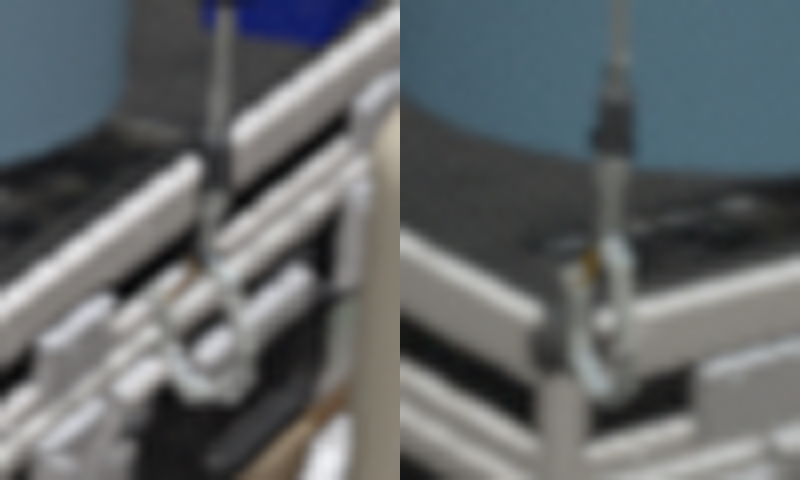

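Run:
```python
from kin import *
a=load("a7");b=load("b7")
print("bottom rod",tri((a,(359.6,169.6)),(b,(372.6,187.5))))
print("collar",tri((a,(361.1,142.6)),(b,(373.6,155.6))))
print("tip",tri((a,(354,159.5)),(b,(369,173.5))))
print("rod top",tri((a,(334+225/8,122+40/8)),(b,(347+220/8,140+30/8))))
```

```text
bottom rod (array([ 0.61263587, -0.04666572,  0.26874918]), [0.00015744071703334802, 0.00015744071703327126])
collar (array([ 0.61018575, -0.0469597 ,  0.34517226]), [0.000328661230860145, 0.0003286612308601979])
tip (array([ 0.61490644, -0.02762141,  0.29384222]), [0.001413758140742527, 0.0014137581407425587])
rod top (array([ 0.61256133, -0.04612614,  0.37860722]), [0.007170958360310395, 0.007170958360310285])
```

```bash
cat >> kin.py <<'E'
MID=np.array([.023,-.0004,.0983]);TD=np.array([.0526,.0011,.0301]);TD/=np.linalg.norm(TD)
HS=np.array([.612,-.046,.272]);SY=np.radians(-14.5)
def eye(o=None):
    o=o or ctrl.get_obs(); return o["ee_pos"]+Rm(o)@MID+[0,0,.008]
def hf(p): "world->hook frame"; return Rz(-SY)@(np.array(p)-HS)
def hw(x,y,z): return HS+Rz(SY)@np.array([x,y,z])
def eyepose(e,yaw=SY,phi=None):
    o=ctrl.get_obs();R=Rm(o);d=R@TD;t=np.array([np.cos(yaw),np.sin(yaw),0])
    k=np.degrees(np.arctan2(d[1],d[0]));R=Rz(yaw-np.radians(k))@R
    d=R@TD;ax=np.cross(d,t);R=Ro.from_rotvec(ax/np.linalg.norm(ax)*np.arcsin(min(1,np.linalg.norm(ax)))).as_matrix()@R if np.linalg.norm(ax)>1e-9 else R
    return T(np.array(e)-[0,0,.008]-R@MID,R)
def es():
    e=eye();o=st();d=Rm(o)@TD;print("eye hook-frame mm",(hf(e)*1e3).round(1),"yaw",np.degrees(np.arctan2(d[1],d[0])).round(1),"tilt",np.degrees(d[2]).round(2),"mom",o["moment"].round(2))
E
python3 - <<'E'
from kin import *
es();G=eyepose(hw(0,.07,.06));print(G[:3,3]);plan(G,36);print(ik(G,ctrl.get_obs()["qpos"]))
L=np.linalg.inv(T(ctrl.get_obs()["ee_pos"],Rm(ctrl.get_obs())))
E
```

```text
t 8.12 p [0.4842 0.1432 0.2521] R [-2.554 -0.442 -0.156] F [ 0.3 -0.3 -4.7] g 0.0085 q [0.05 0.11 1.99 0.84 0.68 1.06]
eye hook-frame mm [-121.   211.1  -75.8] yaw 6.2 tilt -0.63 mom [-0.62  0.85  0.01]
[0.55332037 0.00175261 0.38711855]
rows 36 t [ 0.111  0.036 -0.085] r [-0.061  0.076  0.106] | total t mm [ 139.4   61.  -141. ] rot deg [-8.8  10.9  15.21]
(array([-0.19690846,  0.02518885,  1.74338815,  0.58184612,  0.85369193,
        1.47964528]), np.float64(3.2585045772748344e-13))
```

```bash
python3 -m pendant '[{"rx":-0.03,"ry":0.04,"rz":0.05,"tx":0.05,"ty":0.02,"tz":-0.04,"grip":1},{"rx":-0.06,"ry":0.08,"rz":0.1,"tx":0.1,"ty":0.03,"tz":-0.08,"grip":1},{"rx":-0.06,"ry":0.08,"rz":0.11,"tx":0.11,"ty":0.04,"tz":-0.09,"grip":1},{"rx":-0.06,"ry":0.08,"rz":0.11,"tx":0.11,"ty":0.04,"tz":-0.09,"grip":1},{"rx":-0.06,"ry":0.08,"rz":0.11,"tx":0.11,"ty":0.04,"tz":-0.09,"grip":1},{"rx":-0.06,"ry":0.08,"rz":0.11,"tx":0.11,"ty":0.04,"tz":-0.09,"grip":1},{"rx":-0.06,"ry":0.08,"rz":0.11,"tx":0.11,"ty":0.04,"tz":-0.09,"grip":1},{"rx":-0.06,"ry":0.08,"rz":0.11,"tx":0.11,"ty":0.04,"tz":-0.09,"grip":1}]';python3 - <<'E'
from kin import *
es();G=eyepose(hw(0,.07,.06));plan(G,24)
E
```

```text
time_s: 8.78
ee_pos: [0.5031, 0.1122, 0.2818]
eef_rot: [-2.552, -0.444, -0.241]
force: [-0.1, -0.2, -5.0]
grip_width: 0.0085
t 8.78 p [0.5031 0.1122 0.2818] R [-2.552 -0.444 -0.241] F [-0.1 -0.2 -5. ] g 0.0085 q [-0.01  0.08  1.94  0.78  0.71  1.17]
eye hook-frame mm [-89.9 181.5 -45.9] yaw 1.3 tilt -0.51 mom [-0.62  0.85  0.02]
rows 24 t [ 0.13   0.04  -0.099] r [-0.07   0.087  0.121] | total t mm [ 113.1   44.3 -105.2] rot deg [-6.74  8.38 11.61]
```

```bash
python3 -m pendant '[{"rx":-0.07,"ry":0.09,"rz":0.12,"tx":0.13,"ty":0.04,"tz":-0.1,"grip":1},{"rx":-0.07,"ry":0.09,"rz":0.12,"tx":0.13,"ty":0.04,"tz":-0.1,"grip":1},{"rx":-0.07,"ry":0.09,"rz":0.12,"tx":0.13,"ty":0.04,"tz":-0.1,"grip":1},{"rx":-0.07,"ry":0.09,"rz":0.12,"tx":0.13,"ty":0.04,"tz":-0.1,"grip":1},{"rx":-0.07,"ry":0.09,"rz":0.12,"tx":0.13,"ty":0.04,"tz":-0.1,"grip":1},{"rx":-0.07,"ry":0.09,"rz":0.12,"tx":0.13,"ty":0.04,"tz":-0.1,"grip":1},{"rx":-0.07,"ry":0.09,"rz":0.12,"tx":0.13,"ty":0.04,"tz":-0.1,"grip":1},{"rx":-0.07,"ry":0.09,"rz":0.12,"tx":0.13,"ty":0.04,"tz":-0.1,"grip":1}]';python3 -m pendant '[{"rx":-0.07,"ry":0.09,"rz":0.12,"tx":0.13,"ty":0.04,"tz":-0.1,"grip":1},{"rx":-0.07,"ry":0.09,"rz":0.12,"tx":0.13,"ty":0.04,"tz":-0.1,"grip":1},{"rx":-0.07,"ry":0.09,"rz":0.12,"tx":0.13,"ty":0.04,"tz":-0.1,"grip":1},{"rx":-0.07,"ry":0.09,"rz":0.12,"tx":0.13,"ty":0.04,"tz":-0.1,"grip":1},{"rx":-0.07,"ry":0.09,"rz":0.12,"tx":0.13,"ty":0.04,"tz":-0.1,"grip":1},{"rx":-0.05,"ry":0.06,"rz":0.08,"tx":0.09,"ty":0.03,"tz":-0.07,"grip":1},{"rx":-0.02,"ry":0.03,"rz":0.04,"tx":0.04,"ty":0.01,"tz":-0.03,"grip":1}]';python3 - <<'E'
from kin import *
es();G=eyepose(hw(0,.07,.06));plan(G,10)
snap("wrist","w8")
E
```

```text
time_s: 9.45
ee_pos: [0.5251, 0.0726, 0.3213]
eef_rot: [-2.551, -0.449, -0.344]
force: [0.9, 0.6, -5.1]
grip_width: 0.0085
time_s: 10.03
ee_pos: [0.5391, 0.0411, 0.3516]
eef_rot: [-2.55, -0.453, -0.423]
force: [-0.4, -0.4, -4.8]
grip_width: 0.0086
t 10.03 p [0.5391 0.0411 0.3516] R [-2.55  -0.453 -0.423] F [-0.4 -0.4 -4.8] g 0.0086 q [-0.13  0.05  1.8   0.64  0.8   1.38]
eye hook-frame mm [-27.6 110.9  24.6] yaw -9.0 tilt 0.02 mom [-0.46  1.04  0.02]
rows 10 t [ 0.107  0.034 -0.079] r [-0.06   0.068  0.102] | total t mm [ 41.7  14.3 -32.6] rot deg [-2.39  2.72  4.08]
```

View pics/w8.png

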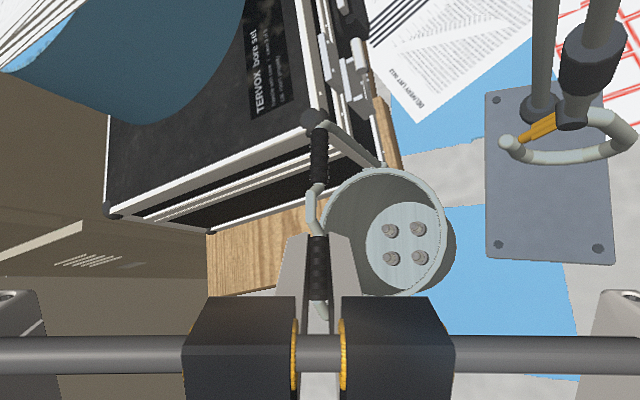

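Run:
```python
from kin import *
w=load("w8")
for n,p in dict(tip=(0,.020,.025),bottom=(0,0,-.0032),collar60=(0,0,.06),collar86=(0,0,.086),hinge=(0,.001,.044),back=(0,-.017,.014)).items(): print(n,proj(w,hw(*p)).round(1))
print("col",plane(w,(538,110),.016),plane(w,(494,97),.016),plane(w,(486,254),.016),plane(w,(614,262),.016))
crop("w8",470,20,640,200,4)
```

```text
tip [511.4 138.6]
bottom [567.4 156.7]
collar60 [587.9  88.5]
collar86 [604.8  33.4]
hinge [576.9 112.3]
back [629.7 139.1]
col [ 0.74426914 -0.07520553  0.016     ] [ 0.77756064 -0.03882609  0.016     ] [0.59937526 0.01385995 0.016     ] [ 0.57347565 -0.090233    0.016     ]
```

View pics/w8_z.png

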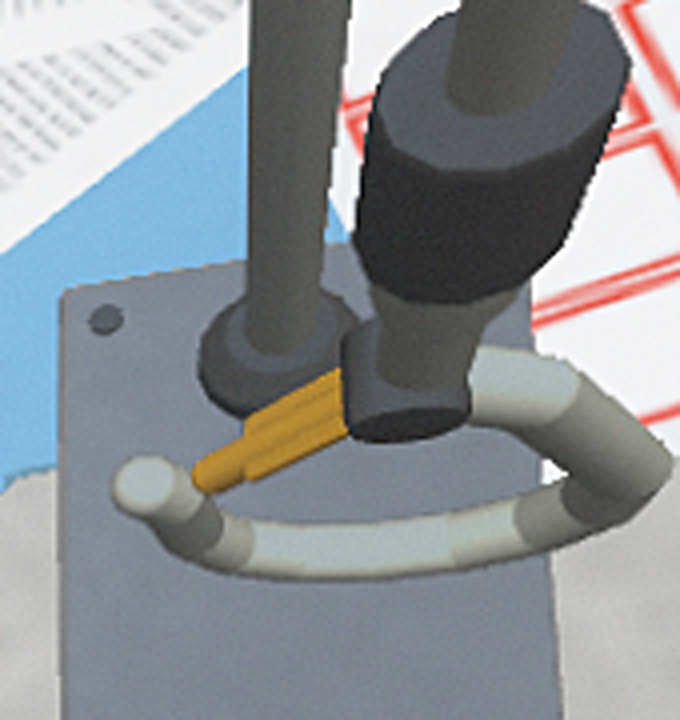

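```bash
python3 -m pendant '[{"rx":-0.03,"ry":0.03,"rz":0.05,"tx":0.05,"ty":0.02,"tz":-0.04,"grip":1},{"rx":-0.06,"ry":0.07,"rz":0.1,"tx":0.1,"ty":0.03,"tz":-0.08,"grip":1},{"rx":-0.06,"ry":0.07,"rz":0.1,"tx":0.11,"ty":0.03,"tz":-0.08,"grip":1},{"rx":-0.06,"ry":0.07,"rz":0.1,"tx":0.11,"ty":0.03,"tz":-0.08,"grip":1},{"rx":-0.06,"ry":0.07,"rz":0.1,"tx":0.11,"ty":0.03,"tz":-0.08,"grip":1},{"rx":-0.06,"ry":0.07,"rz":0.1,"tx":0.11,"ty":0.03,"tz":-0.08,"grip":1},{"rx":-0.06,"ry":0.07,"rz":0.1,"tx":0.11,"ty":0.03,"tz":-0.08,"grip":1},{"rx":-0.06,"ry":0.07,"rz":0.1,"tx":0.1,"ty":0.03,"tz":-0.07,"grip":1}]';python3 -m pendant '[{"rx":-0.04,"ry":0.05,"rz":0.08,"tx":0.06,"ty":0.02,"tz":-0.04,"grip":1},{"rx":0,"ry":0,"rz":0,"tx":0,"ty":0,"tz":0,"grip":1},{"rx":0,"ry":0,"rz":0,"tx":0,"ty":0,"tz":0,"grip":1}]';python3 - <<'E'
from kin import *
es()
snap("wrist","w9");snap("side","b9");snap("scene","a9")
crop("b9",300,90,450,240,4)
E
```

```text
time_s: 10.75
ee_pos: [0.5508, 0.0103, 0.3804]
eef_rot: [-2.551, -0.452, -0.5]
force: [-0.5, -0.2, -4.0]
grip_width: 0.0085
time_s: 11.0
ee_pos: [0.5521, 0.0069, 0.3834]
eef_rot: [-2.55, -0.453, -0.51]
force: [-1.1, -1.4, -5.1]
grip_width: 0.0084
t 11.0 p [0.5521 0.0069 0.3834] R [-2.55  -0.453 -0.51 ] F [-1.1 -1.4 -5.1] g 0.0084 q [-0.18  0.05  1.73  0.59  0.84  1.48]
eye hook-frame mm [-2.8 75.2 56.4] yaw -14.0 tilt 0.03 mom [-0.46  1.01  0.01]
```

View pics/w9.png

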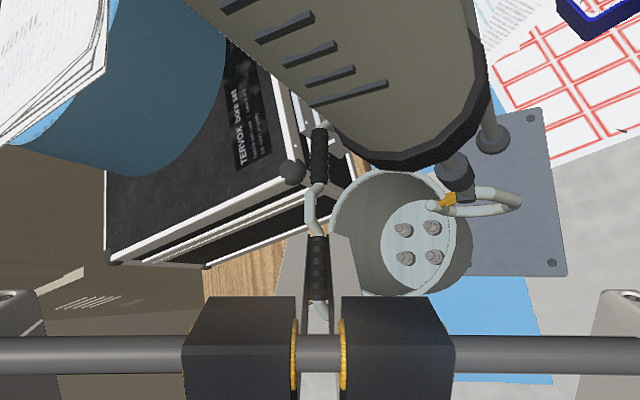

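View pics/b9_z.png

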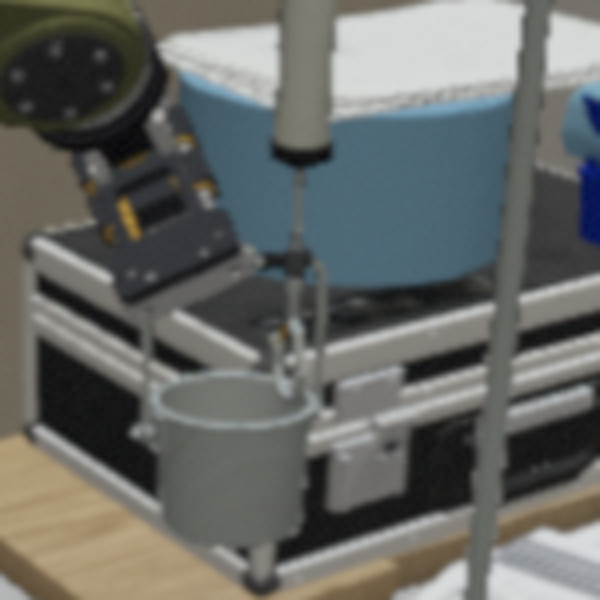

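Run:
```python
from h import *
crop("w9",390,130,550,280,5)
```

```text
(no output)
```

View pics/w9_z.png

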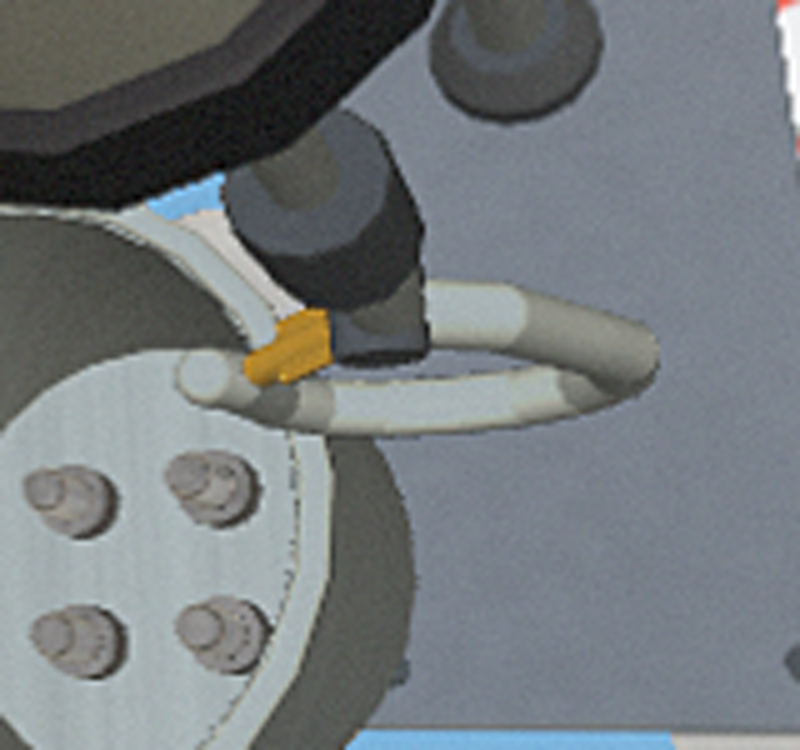

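Run:
```python
from kin import *
w8=load("w8");w9=load("w9")
for n,a,b in (("tip",(507,141),(431,205.2)),("collartop",(595,41.3),(451,169.6)),("arc",(556,157.5),(474,211)),("back",(633.7,137.5),(519,201))):
    x,e=tri((w8,a),(w9,b));print(n,x.round(4),np.round(e,4),"hf",(hf(x)*1e3).round(1))
for n,p in dict(tiptop=(0,.020,.028),bottom=(0,0,-.0032),collar86=(0,0,.086),eye=None).items():
    if p: print(n,proj(w9,hw(*p)).round(1),proj(w8,hw(*p)).round(1))
print("eye pred",proj(w9,eye()),"far tube",proj(w9,eye()-[0,0,.008]+Rm(ctrl.get_obs())@TD*.0305))
print("cam hf",hf(np.array(w9["world_from_camera"])[:3,3])*1e3)
```

```text
tip [ 0.6167 -0.025   0.2966] [0. 0.] hf [-0.7 21.5 24.6]
collartop [ 0.6109 -0.0443  0.3574] [0.0004 0.0004] hf [-1.5  1.4 85.4]
arc [ 0.6127 -0.0419  0.2699] [0.0001 0.0001] hf [-0.3  4.1 -2.1]
back [ 0.6074 -0.0632  0.2876] [0.0001 0.0001] hf [ -0.1 -17.8  15.6]
tiptop [432.3 202.2] [511.  135.9]
bottom [482.4 210.3] [567.4 156.7]
collar86 [453.6 163.7] [604.8  33.4]
eye pred [310.49798254 206.2791267 ] far tube [319.16178025 155.58037126]
cam hf [-39.96929199 -18.27544011 208.44800455]
```

```bash
cat >> kin.py <<'E'
HS=hw(-.0007,.001,-.0003);SY=np.radians(-13.9)
E
python3 - <<'E'
from kin import *
es();plan(eyepose(hw(0,.035,.041),SY),10)
E
```

```text
t 11.15 p [0.552  0.0071 0.3832] R [-2.55  -0.453 -0.509] F [ 0.6 -0.4 -5. ] g 0.0085 q [-0.18  0.05  1.73  0.59  0.84  1.48]
eye hook-frame mm [-1.5 74.5 56.4] yaw -14.0 tilt 0.01 mom [-0.34  0.99 -0.01]
rows 10 t [ 0.01   0.105 -0.013] r [ 0.001 -0.001 -0.002] | total t mm [ 4.  42.  -5.2] rot deg [ 0.04 -0.05 -0.07]
```

```bash
python3 -m pendant '[{"rx":0,"ry":0,"rz":0,"tx":0.01,"ty":0.05,"tz":0,"grip":1},{"rx":0,"ry":0,"rz":0,"tx":0.01,"ty":0.1,"tz":-0.01,"grip":1},{"rx":0,"ry":0,"rz":0,"tx":0.01,"ty":0.12,"tz":-0.02,"grip":1},{"rx":0,"ry":0,"rz":0,"tx":0.01,"ty":0.12,"tz":-0.02,"grip":1},{"rx":0,"ry":0,"rz":0,"tx":0.01,"ty":0.12,"tz":-0.02,"grip":1},{"rx":0,"ry":0,"rz":0,"tx":0.01,"ty":0.12,"tz":-0.02,"grip":1},{"rx":0,"ry":0,"rz":0,"tx":0.01,"ty":0.1,"tz":-0.01,"grip":1},{"rx":0,"ry":0,"rz":0,"tx":0.01,"ty":0.06,"tz":-0.01,"grip":1}]';python3 -m pendant '[{"rx":0,"ry":0,"rz":0,"tx":0,"ty":0,"tz":0,"grip":1},{"rx":0,"ry":0,"rz":0,"tx":0,"ty":0,"tz":0,"grip":1}]';python3 - <<'E'
from kin import *
es();
snap("wrist","w10");crop("w10",270,120,470,270,4)
w=load("w10");print("eye",proj(w,eye()),"tip",proj(w,hw(0,.02,.028)))
plan(eyepose(hw(0,.021,.038),SY),5)
E
```

```text
time_s: 11.82
ee_pos: [0.5449, -0.0249, 0.3701]
eef_rot: [-2.55, -0.452, -0.508]
force: [0.2, -0.6, -4.5]
grip_width: 0.0086
time_s: 11.98
ee_pos: [0.5448, -0.0258, 0.3698]
eef_rot: [-2.551, -0.452, -0.509]
force: [0.2, 0.1, -4.6]
grip_width: 0.0085
t 11.98 p [ 0.5448 -0.0258  0.3698] R [-2.551 -0.452 -0.509] F [ 0.2  0.1 -4.6] g 0.0085 q [-0.26  0.05  1.75  0.64  0.86  1.37]
eye hook-frame mm [-0.6 40.8 43. ] yaw -14.0 tilt -0.07 mom [-0.38  0.95  0.  ]
eye [310.48612165 205.8838573 ] tip [359.31139024 206.51385261]
rows 5 t [ 0.015  0.099 -0.024] r [ 0.003  0.    -0.005] | total t mm [ 3.  19.9 -4.7] rot deg [ 0.06  0.01 -0.1 ]
```

View pics/w10_z.png

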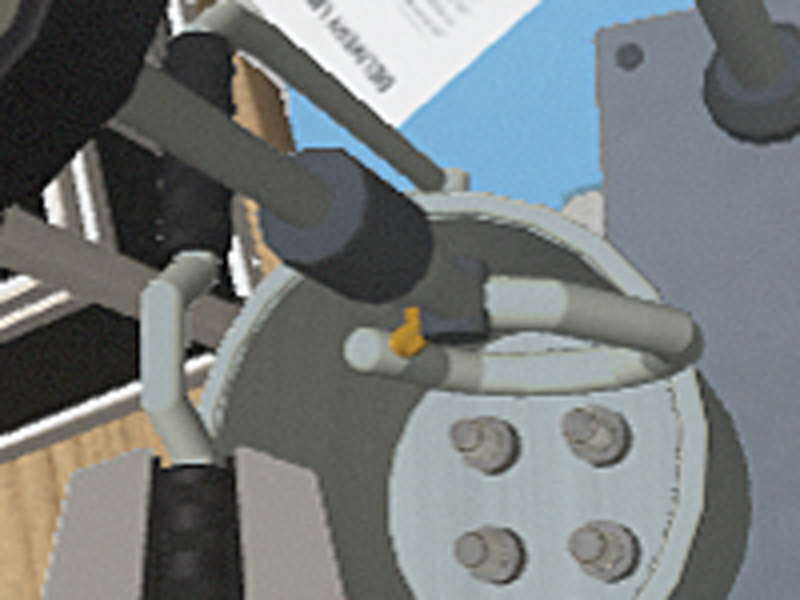

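The wrist view shows the eye at (310,206) and the hook point at (361,207), so they line up across the hook plane. I'll move in over the point.

```bash
python3 -m pendant '[{"rx":0,"ry":0,"rz":0,"tx":0.02,"ty":0.08,"tz":-0.02,"grip":1},{"rx":0,"ry":0,"rz":0,"tx":0.02,"ty":0.12,"tz":-0.03,"grip":1},{"rx":0,"ry":0,"rz":0,"tx":0.02,"ty":0.12,"tz":-0.03,"grip":1},{"rx":0,"ry":0,"rz":0,"tx":0.01,"ty":0.12,"tz":-0.02,"grip":1},{"rx":0,"ry":0,"rz":0,"tx":0.01,"ty":0.07,"tz":-0.02,"grip":1},{"rx":0,"ry":0,"rz":0,"tx":0,"ty":0,"tz":0,"grip":1}]';python3 - <<'E'
from kin import *
es();
snap("wrist","w11");crop("w11",270,120,470,270,4)
w=load("w11");print("eye",proj(w,eye()),"tip",proj(w,hw(0,.02,.028)))
seq([eyepose(hw(0,y,z),SY) for y,z in((.017,.037),(.013,.0345),(.011,.031),(.010,.027),(.009,.0235),(.008,.020))])
E
```

```text
time_s: 12.53
ee_pos: [0.5403, -0.0474, 0.3643]
eef_rot: [-2.55, -0.452, -0.508]
force: [-0.4, 0.2, -4.5]
grip_width: 0.0085
t 12.53 p [ 0.5403 -0.0474  0.3643] R [-2.55  -0.452 -0.508] F [-0.4  0.2 -4.5] g 0.0085 q [-0.31  0.06  1.76  0.66  0.88  1.31]
eye hook-frame mm [ 0.1 18.8 37.5] yaw -13.9 tilt -0.03 mom [-0.47  1.   -0.07]
eye [310.38173277 205.78156682] tip [317.93630806 209.54762314]
t [ 0.    0.05 -0.01] r [ 0.01  0.   -0.01]
t [-0.    0.12  0.  ] r [-0. -0. -0.]
t [-0.03  0.09  0.04] r [-0. -0. -0.]
t [-0.04  0.07  0.06] r [-0. -0. -0.]
t [-0.03  0.07  0.05] r [-0. -0. -0.]
t [-0.03  0.07  0.05] r [-0. -0. -0.]
```

View pics/w11_z.png

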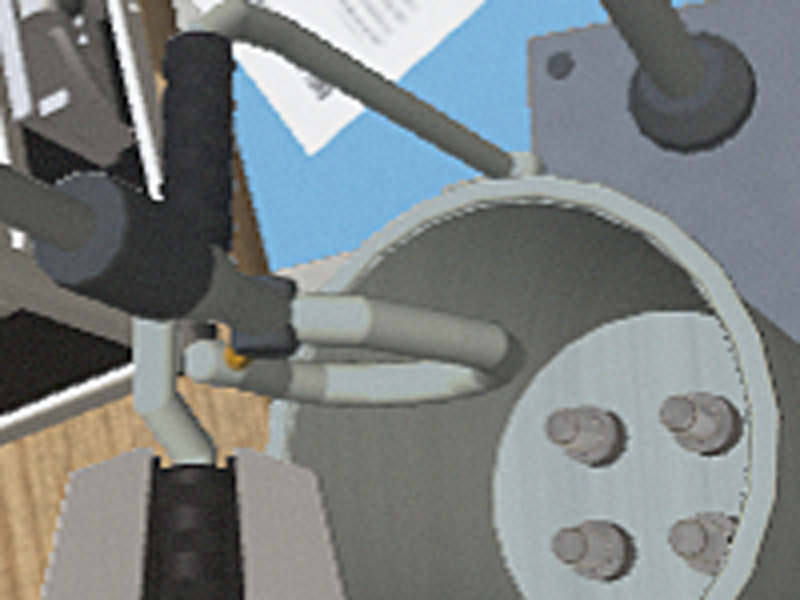

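```bash
cat >> kin.py <<'E'
HS=hw(0,-.0015,0)
E
python3 - <<'E'
from kin import *
es();w=load("w11");print("tip",proj(w,hw(0,.02,.028)))
seq([eyepose(hw(0,y,z),SY) for y,z in((.016,.0365),(.013,.0345),(.011,.031),(.010,.027),(.009,.0235),(.008,.020))])
E
```

```text
t 12.58 p [ 0.5403 -0.0472  0.3644] R [-2.55  -0.452 -0.508] F [ 0.1 -0.4 -3.9] g 0.0082 q [-0.31  0.06  1.76  0.66  0.88  1.31]
eye hook-frame mm [ 0.2 20.5 37.6] yaw -13.9 tilt -0.03 mom [-0.5   1.01 -0.05]
tip [320.33619416 209.31400473]
t [ 0.01  0.11 -0.03] r [ 0.01  0.   -0.01]
t [-0.    0.09  0.  ] r [-0. -0. -0.]
t [-0.03  0.09  0.04] r [-0. -0. -0.]
t [-0.04  0.07  0.06] r [-0. -0. -0.]
t [-0.03  0.07  0.05] r [-0. -0. -0.]
t [-0.03  0.07  0.05] r [-0. -0. -0.]
```

```bash
python3 -m pendant '[{"rx":0,"ry":0,"rz":0,"tx":0.01,"ty":0.11,"tz":-0.03,"grip":1},{"rx":0,"ry":0,"rz":0,"tx":0,"ty":0.09,"tz":0,"grip":1},{"rx":0,"ry":0,"rz":0,"tx":-0.01,"ty":0.04,"tz":0.02,"grip":1},{"rx":0,"ry":0,"rz":0,"tx":0,"ty":0,"tz":0,"grip":1}]';python3 - <<'E'
from kin import *
es();
snap("wrist","w12");crop("w12",270,140,400,240,6);snap("side","b12");snap("scene","a12")
w=load("w12");print("eye",proj(w,eye()),"tip",proj(w,hw(0,.02,.028)))
b=cv2.imread("pics/b12.png")[120:220,330:420];cv2.imwrite("pics/b12_z.png",cv2.resize(b,None,fx=6,fy=6,interpolation=2))
seq([eyepose(hw(0,y,z),SY) for y,z in((.011,.031),(.010,.027),(.009,.0235),(.008,.020))])
E
```

```text
time_s: 12.92
ee_pos: [0.538, -0.0561, 0.3596]
eef_rot: [-2.55, -0.453, -0.508]
force: [0.9, 1.7, -4.4]
grip_width: 0.0084
t 12.92 p [ 0.538  -0.0561  0.3596] R [-2.55  -0.453 -0.508] F [ 0.9  1.7 -4.4] g 0.0084 q [-0.33  0.06  1.77  0.68  0.88  1.28]
eye hook-frame mm [ 0.1 11.4 32.8] yaw -13.9 tilt -0.01 mom [-0.16  0.93  0.2 ]
eye [309.80702609 205.59187341] tip [301.69103548 209.06757885]
t [-0.02  0.04  0.03] r [-0. -0.  0.]
t [-0.04  0.07  0.06] r [0. 0. 0.]
t [-0.03  0.07  0.05] r [0. 0. 0.]
t [-0.03  0.07  0.05] r [0. 0. 0.]
```

View pics/w12_z.png

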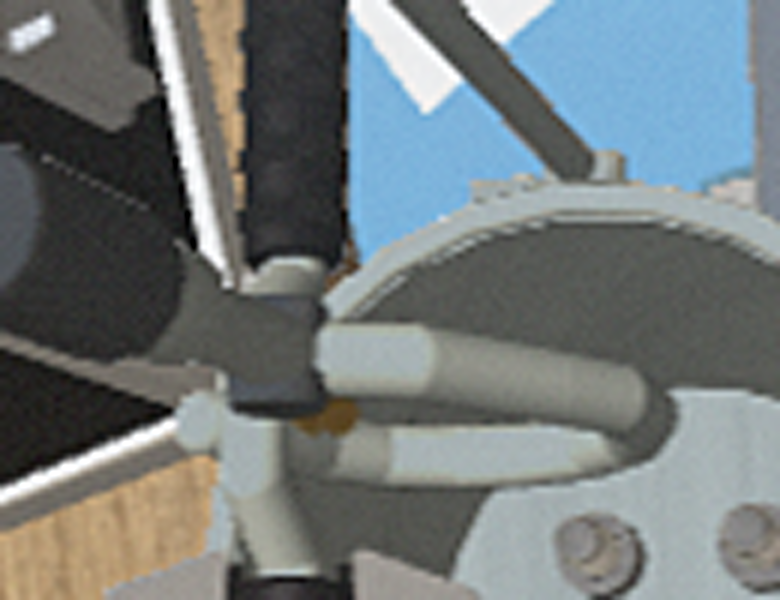

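View pics/b12_z.png

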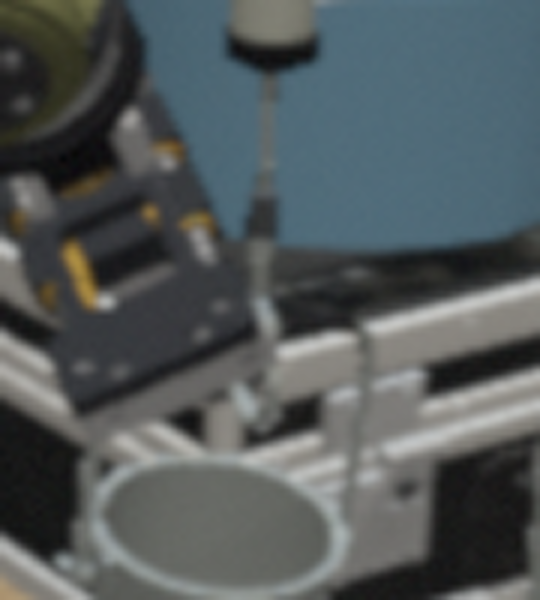

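The wire is past the hook point at (302,210), and the latch (brass, about (324,209)) is being pushed inward. Next is down into the throat.

```bash
python3 -m pendant '[{"rx":0,"ry":0,"rz":0,"tx":-0.02,"ty":0.04,"tz":0.03,"grip":1},{"rx":0,"ry":0,"rz":0,"tx":-0.04,"ty":0.07,"tz":0.06,"grip":1},{"rx":0,"ry":0,"rz":0,"tx":-0.03,"ty":0.07,"tz":0.05,"grip":1},{"rx":0,"ry":0,"rz":0,"tx":-0.03,"ty":0.07,"tz":0.05,"grip":1}]';python3 - <<'E'
from kin import *
es();
snap("wrist","w13");crop("w13",250,130,380,230,6)
w=load("w13");print("eye",proj(w,eye()),"tip",proj(w,hw(0,.02,.028)))
seq([eyepose(hw(0,y,z),SY) for y,z in((.007,.020),(.006,.0165),(.0045,.013),(.003,.010),(.0015,.007))])
E
```

```text
time_s: 13.4
ee_pos: [0.5371, -0.0598, 0.3472]
eef_rot: [-2.55, -0.455, -0.507]
force: [0.1, 0.4, -3.5]
grip_width: 0.0084
t 13.4 p [ 0.5371 -0.0598  0.3472] R [-2.55  -0.455 -0.507] F [ 0.1  0.4 -3.5] g 0.0084 q [-0.34  0.07  1.79  0.7   0.86  1.25]
eye hook-frame mm [ 0.2  7.6 20.6] yaw -13.9 tilt 0.14 mom [-0.3   0.9   0.06]
eye [312.01046445 206.52082289] tip [282.88585806 205.55728316]
t [ 0.01  0.   -0.01] r [-0.01 -0.01  0.01]
t [-0.03  0.07  0.05] r [ 0.  0. -0.]
t [-0.03  0.08  0.05] r [ 0.  0. -0.]
t [-0.02  0.07  0.04] r [ 0.  0. -0.]
t [-0.02  0.07  0.04] r [ 0.  0. -0.]
```

View pics/w13_z.png

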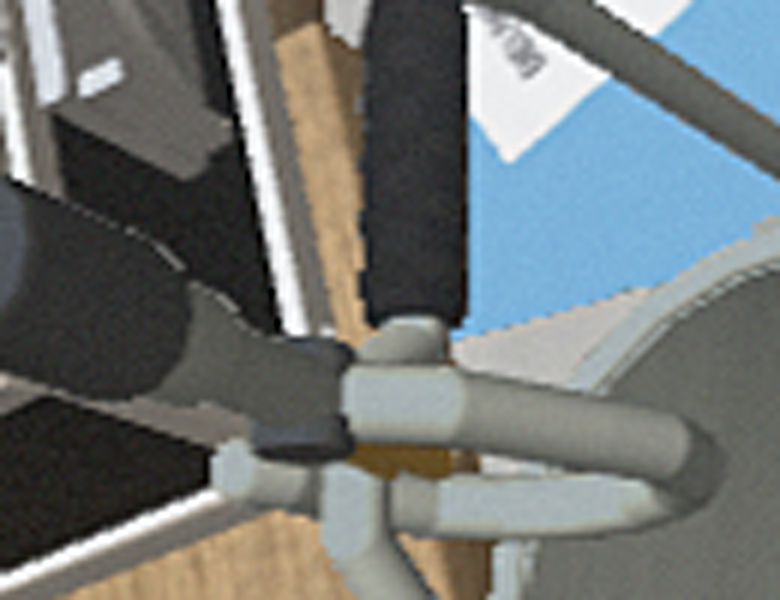

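Run:
```python
from kin import *
w=load("w13");w12=load("w12")
for s in (0,.004,.008,.012): print(s,"tip",proj(w,hw(0,.02,.028-s)),"back",proj(w,hw(0,-.0172,.014-s)),"tip12",proj(w12,hw(0,.02,.028-s)))
```

```text
0 tip [282.88585806 205.55728316] back [360.06765435 204.32233976] tip12 [301.69103548 209.06757885]
0.004 tip [287.3178375  207.01228321] back [363.21477038 205.85467513] tip12 [305.60533053 210.37903999]
0.008 tip [291.59166923 208.41551781] back [366.24653463 207.33079315] tip12 [309.38621371 211.64590824]
0.012 tip [295.71575844 209.76973038] back [369.1692101  208.75374892] tip12 [313.04045332 212.87044071]
```

```bash
python3 -m pendant '[{"rx":0,"ry":0,"rz":0,"tx":-0.02,"ty":0.05,"tz":0.04,"grip":1},{"rx":0,"ry":0,"rz":0,"tx":-0.03,"ty":0.06,"tz":0.05,"grip":1},{"rx":0,"ry":0,"rz":0,"tx":-0.03,"ty":0.06,"tz":0.05,"grip":1}]';python3 - <<'E'
from kin import *
es();
snap("wrist","w14");crop("w14",250,130,380,230,6)
w=load("w14")
for s in (0,.006,.012): print(s,"tip",proj(w,hw(0,.02,.028-s)),"back",proj(w,hw(0,-.0172,.014-s)))
seq([eyepose(hw(0,y,z),SY) for y,z in((.006,.013),(.005,.010),(.004,.007),(.003,.004))])
E
```

```text
time_s: 13.7
ee_pos: [0.5364, -0.0628, 0.3365]
eef_rot: [-2.55, -0.454, -0.507]
force: [0.8, 0.2, -4.6]
grip_width: 0.0086
t 13.7 p [ 0.5364 -0.0628  0.3365] R [-2.55  -0.454 -0.507] F [ 0.8  0.2 -4.6] g 0.0086 q [-0.34  0.08  1.8   0.71  0.85  1.22]
eye hook-frame mm [0.2 4.5 9.7] yaw -13.9 tilt 0.06 mom [-0.24  0.98  0.05]
0 tip [264.86843281 201.90008289] back [344.82635317 200.40861768]
0.006 tip [272.24347725 204.2408627 ] back [350.1456303  202.88119516]
0.012 tip [279.21368329 206.45359306] back [355.16512405 205.21432697]
t [ 0.04 -0.09 -0.06] r [-0.  0.  0.]
t [-0.03  0.06  0.04] r [ 0.  0. -0.]
t [-0.03  0.06  0.04] r [ 0.  0. -0.]
t [-0.03  0.06  0.04] r [ 0.  0. -0.]
```

View pics/w14_z.png

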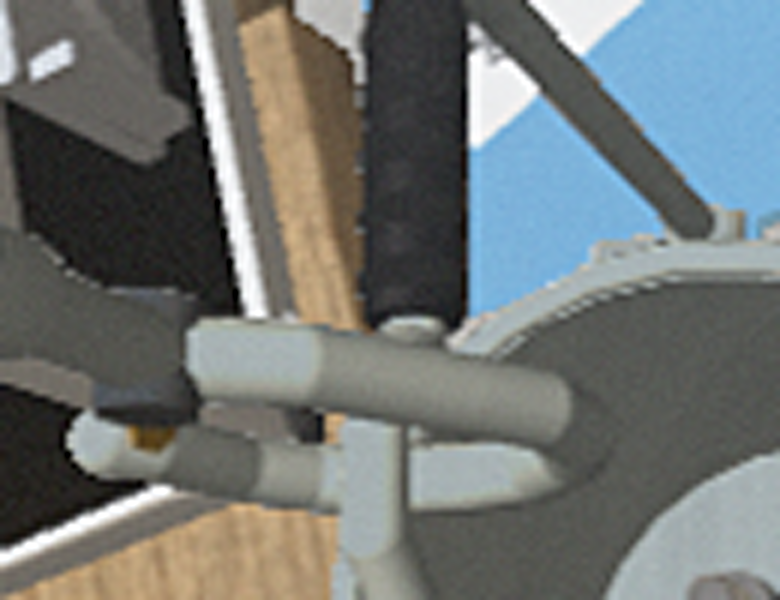

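The latch has sprung shut at the point (brass at about (275,203)), and the eye is inside the hook just above the saddle. Now to seat it gently.

```bash
python3 -m pendant '[{"rx":0,"ry":0,"rz":0,"tx":-0.02,"ty":0.06,"tz":0.02,"grip":1},{"rx":0,"ry":0,"rz":0,"tx":-0.02,"ty":0.06,"tz":0.02,"grip":1},{"rx":0,"ry":0,"rz":0,"tx":-0.02,"ty":0.05,"tz":0.03,"grip":1}]';python3 - <<'E'
from kin import *
es();
plan(eyepose(hw(0,0,.001),SY),4)
plan(eyepose(hw(0,0,-.009),SY),6)
E
```

```text
time_s: 14.0
ee_pos: [0.5346, -0.0671, 0.3285]
eef_rot: [-2.551, -0.453, -0.507]
force: [-0.2, -0.7, -4.1]
grip_width: 0.0087
t 14.0 p [ 0.5346 -0.0671  0.3285] R [-2.551 -0.453 -0.507] F [-0.2 -0.7 -4.1] g 0.0087 q [-0.35  0.09  1.81  0.72  0.84  1.2 ]
eye hook-frame mm [-0.6 -0.1  1.7] yaw -13.9 tilt -0.0 mom [-0.33  0.95  0.02]
rows 4 t [0.001 0.002 0.005] r [-0.  0.  0.] | total t mm [0.2 0.3 0.9] rot deg [-0.    0.01  0.01]
rows 6 t [-0.017  0.022  0.035] r [-0.  0.  0.] | total t mm [-4.2  5.3  8.3] rot deg [-0.    0.01  0.01]
```

```bash
python3 -m pendant '[{"rx":0,"ry":0,"rz":0,"tx":-0.02,"ty":0.02,"tz":0.04,"grip":1},{"rx":0,"ry":0,"rz":0,"tx":-0.02,"ty":0.02,"tz":0.04,"grip":1},{"rx":0,"ry":0,"rz":0,"tx":-0.02,"ty":0.03,"tz":0.04,"grip":1},{"rx":0,"ry":0,"rz":0,"tx":-0.02,"ty":0.02,"tz":0.04,"grip":1},{"rx":0,"ry":0,"rz":0,"tx":-0.02,"ty":0.03,"tz":0.03,"grip":1},{"rx":0,"ry":0,"rz":0,"tx":-0.02,"ty":0.02,"tz":0.03,"grip":1}]';python3 - <<'E'
from kin import *
es();
snap("wrist","w15");crop("w15",230,130,380,230,5)
plan(eyepose(hw(0,0,-.022),SY),6)
E
```

```text
time_s: 14.5
ee_pos: [0.5351, -0.0671, 0.3163]
eef_rot: [-2.55, -0.454, -0.508]
force: [0.7, 0.2, -3.0]
grip_width: 0.0086
t 14.5 p [ 0.5351 -0.0671  0.3163] R [-2.55  -0.454 -0.508] F [ 0.7  0.2 -3. ] g 0.0086 q [-0.35  0.1   1.83  0.74  0.82  1.17]
eye hook-frame mm [ -0.   -0.  -10.4] yaw -13.9 tilt 0.07 mom [-0.16  0.84  0.1 ]
rows 6 t [-0.02   0.024  0.035] r [-0.    -0.002  0.001] | total t mm [-4.8  5.6  8.4] rot deg [-0.01 -0.05  0.02]
```

View pics/w15_z.png

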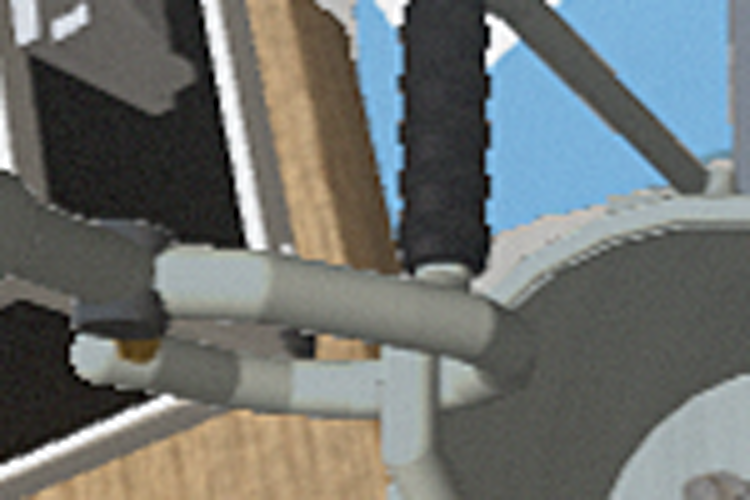

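Run:
```python
from kin import *
w=load("w15")
for s in (0.008,.0125,.017): print(s,"tip",proj(w,hw(0,.02,.028-s)),"back",proj(w,hw(0,-.0172,.014-s)),"eye@saddle",proj(w,hw(0,0,.003-s)))
print(proj(w,eye()))
```

```text
0.008 tip [241.36700105 197.34878806] back [324.37431547 195.5785011 ] eye@saddle [305.20610767 203.75664571]
0.0125 tip [247.72860991 199.30255035] back [329.05891296 197.64905233] eye@saddle [309.83346091 205.4554666 ]
0.017 tip [253.8114265  201.17105371] back [333.53275157 199.62641773] eye@saddle [314.27210489 207.08510683]
[311.03542212 206.05419267]
```

```bash
python3 -m pendant '[{"rx":0,"ry":0,"rz":0,"tx":-0.02,"ty":0.02,"tz":0.03,"grip":1},{"rx":0,"ry":0,"rz":0,"tx":-0.02,"ty":0.02,"tz":0.04,"grip":1},{"rx":0,"ry":0,"rz":0,"tx":-0.02,"ty":0.03,"tz":0.04,"grip":1},{"rx":0,"ry":0,"rz":0,"tx":-0.02,"ty":0.02,"tz":0.03,"grip":1},{"rx":0,"ry":0,"rz":0,"tx":-0.02,"ty":0.03,"tz":0.04,"grip":1},{"rx":0,"ry":0,"rz":0,"tx":-0.02,"ty":0.02,"tz":0.03,"grip":1},{"rx":0,"ry":0,"rz":0,"tx":0,"ty":0,"tz":0,"grip":1}]';python3 - <<'E'
from kin import *
es();plan(eyepose(hw(0,0,-.03),SY),4)
E
```

```text
time_s: 15.13
ee_pos: [0.5354, -0.0671, 0.3043]
eef_rot: [-2.549, -0.455, -0.508]
force: [0.5, 3.2, -1.8]
grip_width: 0.0085
t 15.13 p [ 0.5354 -0.0671  0.3043] R [-2.549 -0.455 -0.508] F [ 0.5  3.2 -1.8] g 0.0085 q [-0.35  0.12  1.84  0.76  0.8   1.14]
eye hook-frame mm [  0.3   0.  -22.3] yaw -13.9 tilt 0.13 mom [0.04 0.65 0.26]
rows 4 t [-0.021  0.024  0.034] r [-0.002 -0.008  0.003] | total t mm [-3.4  3.8  5.5] rot deg [-0.03 -0.12  0.05]
```

```bash
python3 -m pendant '[{"rx":0,"ry":0,"rz":0,"tx":0,"ty":0,"tz":0,"grip":1}]' | grep force; python3 -m pendant '[{"rx":0,"ry":0,"rz":0,"tx":0,"ty":0,"tz":0,"grip":1}]'| grep force
python3 - <<'E'
from kin import *
es();snap("wrist","w16");es();snap("side","b16");es()
crop("w16",210,120,380,240,4)
b=cv2.imread("pics/b16.png")[110:260,320:470];cv2.imwrite("pics/b16_z.png",cv2.resize(b,None,fx=4,fy=4,interpolation=2))
w=load("w16")
for s in (.020,.025,.03): print(s,"tip",proj(w,hw(0,.02,.028-s)),"back",proj(w,hw(0,-.0172,.014-s)),"eye@saddle",proj(w,hw(0,0,.003-s)))
E
```

```text
force: [-0.2, 1.7, -2.5]
force: [-0.4, 0.9, -1.6]
t 15.3 p [ 0.5355 -0.0669  0.3044] R [-2.549 -0.455 -0.508] F [-0.4  0.9 -1.6] g 0.0082 q [-0.35  0.12  1.84  0.76  0.8   1.14]
eye hook-frame mm [  0.3   0.3 -22.2] yaw -13.9 tilt 0.14 mom [-0.08  0.68  0.23]
t 15.35 p [ 0.5355 -0.067   0.3045] R [-2.549 -0.455 -0.508] F [-0.   0.7 -1.6] g 0.0085 q [-0.35  0.12  1.84  0.76  0.8   1.14]
eye hook-frame mm [  0.4   0.2 -22.1] yaw -13.9 tilt 0.14 mom [-0.04  0.73  0.22]
t 15.4 p [ 0.5355 -0.067   0.3045] R [-2.549 -0.455 -0.508] F [-0.9  1.1 -1.7] g 0.0083 q [-0.35  0.12  1.84  0.76  0.8   1.14]
eye hook-frame mm [  0.4   0.2 -22.1] yaw -13.9 tilt 0.14 mom [-0.07  0.69  0.18]
0.02 tip [242.03152912 198.02164323] back [325.07042173 196.31822503] eye@saddle [305.84349954 204.44806507]
0.025 tip [249.06943621 200.18273209] back [330.25006308 198.60716864] eye@saddle [310.9630958  206.32714637]
0.03 tip [255.76653231 202.23961986] back [335.17218595 200.78227736] eye@saddle [315.85187041 208.12163299]
```

View pics/w16_z.png

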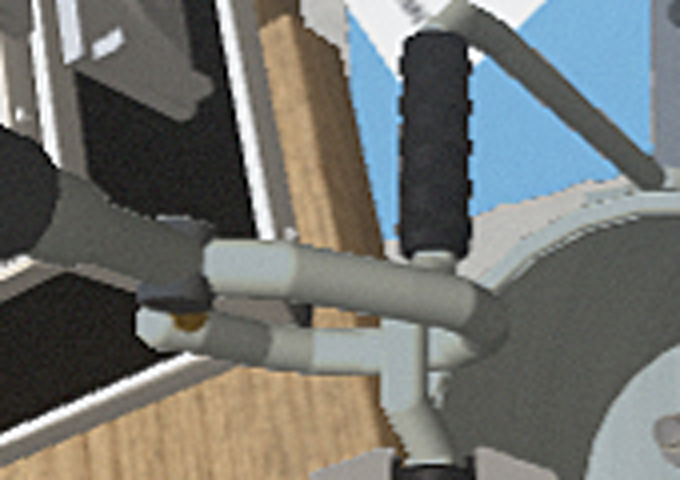

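View pics/b16_z.png

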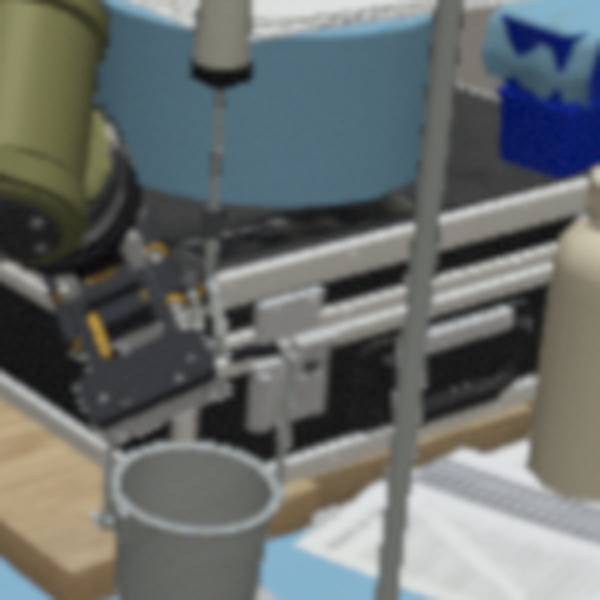

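Run:
```python
from kin import *
plan(eyepose(hw(0,.0025,-.0275),SY),4)
plan(eyepose(hw(0,.0025,-.0305),SY),6)
```

```text
rows 4 t [-0.019  0.004  0.03 ] r [-0.002 -0.008  0.004] | total t mm [-3.   0.6  4.8] rot deg [-0.03 -0.12  0.07]
rows 6 t [-0.018  0.009  0.029] r [-0.001 -0.005  0.003] | total t mm [-4.3  2.1  7. ] rot deg [-0.03 -0.12  0.07]
```

```bash
python3 -m pendant '[{"rx":0,"ry":0,"rz":0,"tx":-0.02,"ty":0,"tz":0.03,"grip":1},{"rx":0,"ry":-0.01,"rz":0,"tx":-0.02,"ty":0,"tz":0.03,"grip":1},{"rx":0,"ry":-0.01,"rz":0,"tx":-0.02,"ty":0.01,"tz":0.03,"grip":1},{"rx":0,"ry":-0.01,"rz":0,"tx":-0.02,"ty":0.01,"tz":0.03,"grip":1},{"rx":0,"ry":0,"rz":0,"tx":0,"ty":0,"tz":0,"grip":1},{"rx":0,"ry":0,"rz":0,"tx":0,"ty":0,"tz":0,"grip":1}]' | grep force; python3 -m pendant '[{"rx":0,"ry":0,"rz":0,"tx":0,"ty":0,"tz":0,"grip":1}]' | grep force; python3 -m pendant '[{"rx":0,"ry":0,"rz":0,"tx":0,"ty":0,"tz":0,"grip":1}]'| grep force
python3 - <<'E'
from kin import *
es()
E
```

```text
force: [-0.5, 0.0, -0.1]
force: [0.0, 0.7, -1.3]
force: [-0.8, -1.5, -1.0]
t 16.07 p [ 0.536  -0.0654  0.2992] R [-2.55  -0.456 -0.508] F [-0.8 -1.5 -1. ] g 0.0082 q [-0.35  0.12  1.85  0.77  0.79  1.13]
eye hook-frame mm [  0.5   1.8 -27.4] yaw -13.9 tilt 0.16 mom [-0.28  0.63 -0.13]
```

```bash
python3 -m pendant '[{"rx":0,"ry":-0.01,"rz":0,"tx":-0.02,"ty":0.02,"tz":0.03,"grip":1},{"rx":0,"ry":-0.01,"rz":0,"tx":-0.02,"ty":0.02,"tz":0.03,"grip":1},{"rx":0,"ry":-0.01,"rz":0,"tx":-0.02,"ty":0.02,"tz":0.03,"grip":1},{"rx":0,"ry":-0.01,"rz":0,"tx":-0.01,"ty":0.02,"tz":0.02,"grip":1},{"rx":0,"ry":0,"rz":0,"tx":0,"ty":0,"tz":0,"grip":1},{"rx":0,"ry":0,"rz":0,"tx":0,"ty":0,"tz":0,"grip":1},{"rx":0,"ry":0,"rz":0,"tx":0,"ty":0,"tz":0,"grip":1}]' | grep force
python3 - <<'E'
from kin import *
F=[]
for i in range(12):
    o=ctrl.get_obs();F.append(np.r_[o["force"],o["moment"]]);ctrl.camera("side")
print(np.mean(F,0).round(2),np.std(F,0).round(2));es()
E
```

```text
force: [-0.0, -0.7, -0.4]
[-0.05 -0.64 -0.19 -0.19  0.46 -0.04] [0.56 0.55 0.48 0.03 0.03 0.03]
t 17.25 p [ 0.536  -0.0657  0.2929] R [-2.55  -0.455 -0.507] F [-0.5  0.  -0.9] g 0.0085 q [-0.35  0.13  1.86  0.78  0.78  1.12]
eye hook-frame mm [  0.5   1.6 -33.8] yaw -13.9 tilt 0.08 mom [-0.16  0.46 -0.04]
```

Run:
```python
from kin import *
plan(eyepose(hw(0.0005,.0010,-.0350),SY),2)
```

```text
rows 2 t [-0.004  0.013  0.007] r [-0.003 -0.008  0.006] | total t mm [-0.3  1.   0.6] rot deg [-0.03 -0.06  0.05]
```

```bash
python3 -m pendant '[{"rx":0,"ry":0,"rz":0,"tx":-0.01,"ty":0.02,"tz":0.01,"grip":1},{"rx":0,"ry":0,"rz":0,"tx":0,"ty":0.02,"tz":0.01,"grip":1},{"rx":0,"ry":0,"rz":0,"tx":0,"ty":0,"tz":0,"grip":1},{"rx":0,"ry":0,"rz":0,"tx":0,"ty":0,"tz":0,"grip":1},{"rx":0,"ry":0,"rz":0,"tx":0,"ty":0,"tz":0,"grip":1}]' | grep force
python3 - <<'E'
from kin import *
F=[]
for i in range(16):
    o=ctrl.get_obs();F.append(np.r_[o["force"],o["moment"]]);ctrl.camera("side")
print(np.mean(F,0).round(2),np.std(F,0).round(2));es()
snap("wrist","w17");crop("w17",210,120,380,240,4)
snap("side","b17");b=cv2.imread("pics/b17.png")[110:260,320:470];cv2.imwrite("pics/b17_z.png",cv2.resize(b,None,fx=4,fy=4,interpolation=2))
w=load("w17")
for s in (.033,.038,.043): print(s,"tip",proj(w,hw(0,.02,.028-s)),"back",proj(w,hw(0,-.0172,.014-s)),"eye@saddle",proj(w,hw(0,0,.003-s)))
E
```

```text
force: [0.8, 0.2, -0.3]
[ 0.79  1.11 -0.49  0.04  0.32  0.13] [0.46 0.46 0.34 0.04 0.03 0.03]
t 18.47 p [ 0.5359 -0.0662  0.2912] R [-2.55  -0.454 -0.506] F [ 1.1  1.2 -0.3] g 0.0086 q [-0.35  0.14  1.86  0.78  0.78  1.11]
eye hook-frame mm [  0.5   1.1 -35.5] yaw -13.8 tilt 0.07 mom [0.1  0.32 0.16]
0.033 tip [243.02287951 198.08080367] back [326.46049511 196.43537462] eye@saddle [307.00945746 204.52236334]
0.038 tip [250.06205712 200.23834172] back [331.62273639 198.71967443] eye@saddle [312.11830948 206.39657129]
0.043 tip [256.75891546 202.29140203] back [336.5271944  200.88986514] eye@saddle [316.99590351 208.18606238]
```

View pics/w17_z.png

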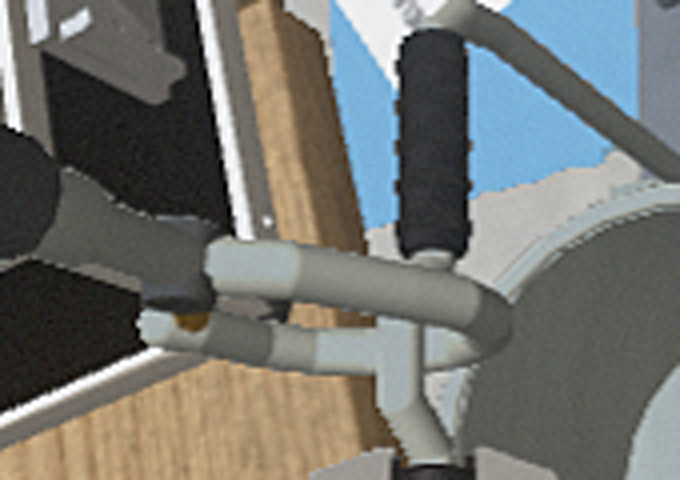

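View pics/b17_z.png

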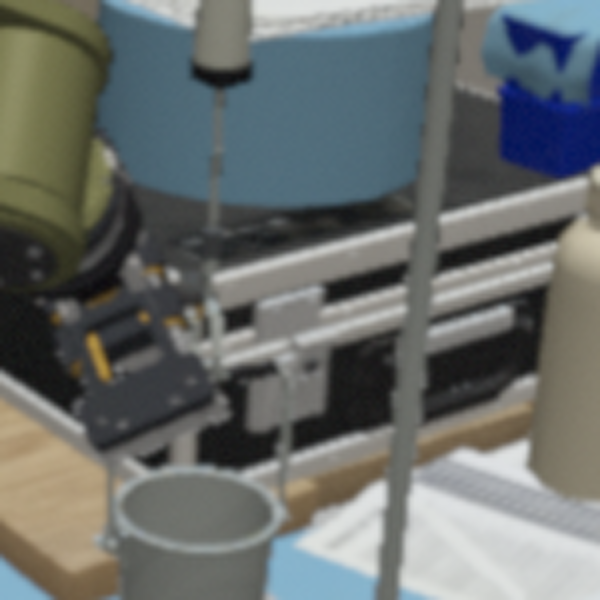

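```bash
python3 - <<'E'
from kin import *
o=ctrl.get_obs();R=Rm(o)
print("hook +y in tool",(R.T@Rz(SY)@[0,1,0]).round(2),"+x",(R.T@Rz(SY)@[1,0,0]).round(2),"down",(R.T@[0,0,-1]).round(2))
E
python3 -m pendant '[{"rx":0,"ry":0,"rz":0,"tx":0,"ty":-0.01,"tz":0.01,"grip":1},{"rx":0,"ry":0,"rz":0,"tx":0,"ty":0,"tz":0.01,"grip":1},{"rx":0,"ry":0,"rz":0,"tx":0,"ty":0,"tz":0,"grip":1},{"rx":0,"ry":0,"rz":0,"tx":0,"ty":0,"tz":0,"grip":1}]' | grep force
python3 - <<'E'
from kin import *
F=[]
for i in range(16):
    o=ctrl.get_obs();F.append(np.r_[o["force"],o["moment"]]);ctrl.camera("side")
print(np.mean(F,0).round(2),np.std(F,0).round(2));es()
E
```

```text
hook +y in tool [-0.23 -0.86  0.44] +x [0.87 0.02 0.5 ] down [-0.44  0.5   0.75]
force: [-0.5, 0.8, -0.4]
[-0.98 -0.27 -0.04 -0.14  0.59  0.05] [0.55 0.55 0.26 0.03 0.05 0.03]
t 19.7 p [ 0.5362 -0.0658  0.2905] R [-2.55  -0.454 -0.506] F [-2.  -0.7 -0.8] g 0.0085 q [-0.35  0.14  1.86  0.78  0.78  1.11]
eye hook-frame mm [  0.7   1.5 -36.2] yaw -13.8 tilt 0.03 mom [-0.15  0.56  0.07]
```

The balance now carries the load: Fz averages −0.04 N. I'll ease the grip down and then open slowly.

```bash
python3 -m pendant '[{"rx":0,"ry":0,"rz":0,"tx":0,"ty":0,"tz":0,"grip":1},{"rx":0,"ry":0,"rz":0,"tx":0,"ty":0,"tz":0,"grip":1},{"rx":0,"ry":0,"rz":0,"tx":0,"ty":0,"tz":0,"grip":1}]' 5; python3 -m pendant '[{"rx":0,"ry":0,"rz":0,"tx":0,"ty":0,"tz":0,"grip":0.78},{"rx":0,"ry":0,"rz":0,"tx":0,"ty":0,"tz":0,"grip":0.74},{"rx":0,"ry":0,"rz":0,"tx":0,"ty":0,"tz":0,"grip":0.7},{"rx":0,"ry":0,"rz":0,"tx":0,"ty":0,"tz":0,"grip":0.65}]'
python3 - <<'E'
from kin import *
es();snap("wrist","w18");crop("w18",210,120,380,300,3)
es()
E
```

```text
time_s: 19.95
ee_pos: [0.5363, -0.0658, 0.2906]
eef_rot: [-2.55, -0.454, -0.506]
force: [-0.9, 0.5, 0.1]
grip_width: 0.0097
time_s: 20.28
ee_pos: [0.5365, -0.0659, 0.2909]
eef_rot: [-2.55, -0.455, -0.507]
force: [-0.1, 1.0, 0.2]
grip_width: 0.0159
t 20.28 p [ 0.5365 -0.0659  0.2909] R [-2.55  -0.455 -0.507] F [-0.1  1.   0.2] g 0.0159 q [-0.35  0.14  1.86  0.78  0.78  1.11]
eye hook-frame mm [  1.    1.5 -35.8] yaw -13.9 tilt 0.09 mom [-0.1   0.37 -0.01]
t 20.33 p [ 0.5365 -0.0659  0.2909] R [-2.55  -0.455 -0.507] F [ 0.2 -0.2 -0.6] g 0.0166 q [-0.35  0.14  1.86  0.78  0.78  1.11]
eye hook-frame mm [  1.    1.6 -35.8] yaw -13.9 tilt 0.1 mom [-0.13  0.44 -0.02]
```

View pics/w18_z.png

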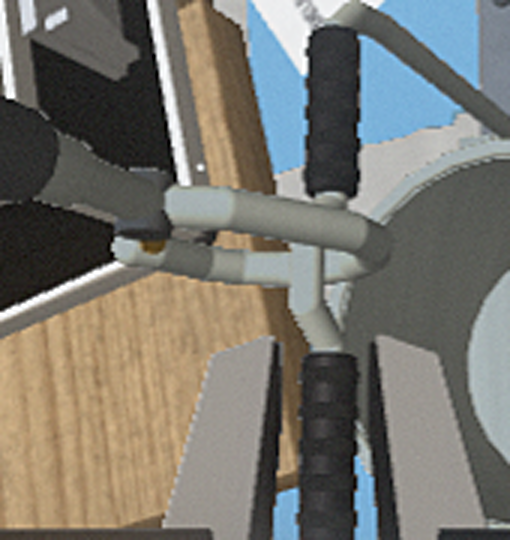

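The jaws are clear on both sides of the tube, the eye hasn't moved in the hook, and the latch is closed (brass at (260,201)). I'll open further and back straight out.

```bash
python3 -m pendant '[{"rx":0,"ry":0,"rz":0,"tx":0,"ty":0,"tz":0,"grip":0.5},{"rx":0,"ry":0,"rz":0,"tx":0,"ty":0,"tz":0,"grip":0.35},{"rx":0,"ry":0,"rz":0,"tx":0,"ty":0,"tz":0,"grip":0.25},{"rx":0,"ry":0,"rz":0,"tx":0,"ty":0,"tz":0,"grip":0.25}]'
python3 - <<'E'
from kin import *
es();snap("wrist","w19");crop("w19",210,120,430,330,3)
E
```

```text
time_s: 20.67
ee_pos: [0.5366, -0.0659, 0.291]
eef_rot: [-2.55, -0.455, -0.507]
force: [0.1, 0.9, 0.0]
grip_width: 0.0348
t 20.67 p [ 0.5366 -0.0659  0.291 ] R [-2.55  -0.455 -0.507] F [0.1 0.9 0. ] g 0.0348 q [-0.35  0.14  1.86  0.78  0.78  1.11]
eye hook-frame mm [  1.1   1.5 -35.7] yaw -13.9 tilt 0.1 mom [-0.13  0.38  0.02]
```

View pics/w19_z.png

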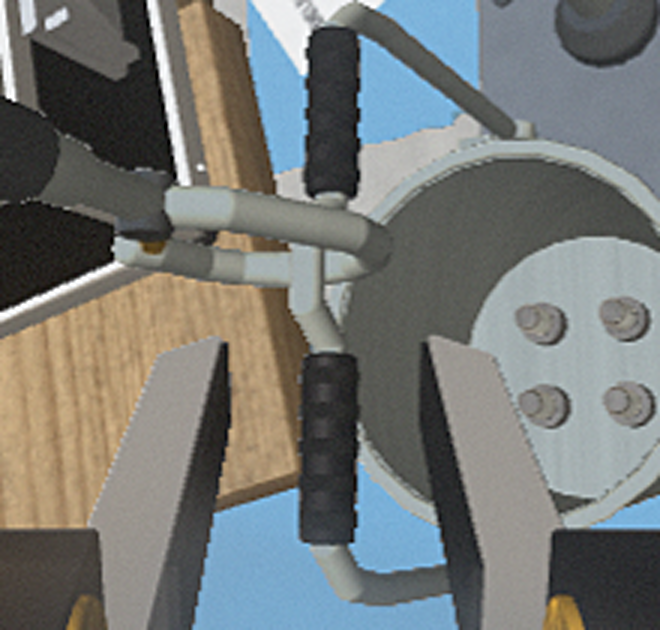

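```bash
python3 -m pendant '[{"rx":0,"ry":0,"rz":0,"tx":0,"ty":0,"tz":-0.1,"grip":0.25},{"rx":0,"ry":0,"rz":0,"tx":0,"ty":0,"tz":-0.2,"grip":0.25},{"rx":0,"ry":0,"rz":0,"tx":0,"ty":0,"tz":-0.3,"grip":0.25},{"rx":0,"ry":0,"rz":0,"tx":0,"ty":0,"tz":-0.3,"grip":0.25}]'
python3 - <<'E'
from kin import *
es();snap("wrist","w20")
E
```

```text
time_s: 21.05
ee_pos: [0.5139, -0.0772, 0.3181]
eef_rot: [-2.551, -0.451, -0.505]
force: [-0.0, 0.0, -0.1]
grip_width: 0.035
t 21.05 p [ 0.5139 -0.0772  0.3181] R [-2.551 -0.451 -0.505] F [-0.   0.  -0.1] g 0.035 q [-0.39  0.06  1.87  0.75  0.85  1.14]
eye hook-frame mm [-18.4 -14.8  -8.8] yaw -13.8 tilt -0.09 mom [-0.13  0.36  0.  ]
```

View pics/w20.png

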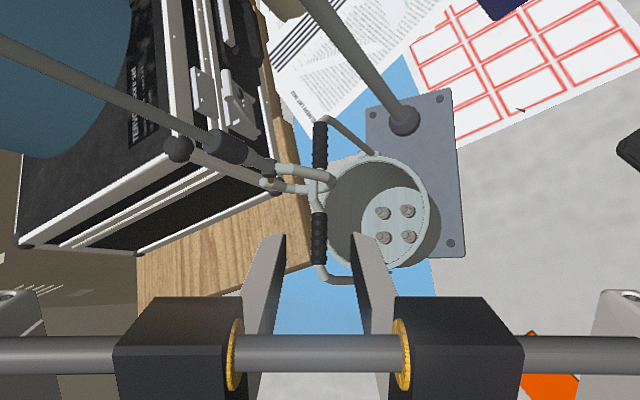

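Clear of the tube. I'll keep backing away.

```bash
python3 -m pendant '[{"rx":0,"ry":0,"rz":0,"tx":0,"ty":0,"tz":-0.5,"grip":0.25},{"rx":0,"ry":0,"rz":0,"tx":0,"ty":0,"tz":-0.6,"grip":0.25},{"rx":0,"ry":0,"rz":0,"tx":0,"ty":0,"tz":-0.6,"grip":0.25},{"rx":0,"ry":0,"rz":0,"tx":0,"ty":0,"tz":-0.4,"grip":0.25},{"rx":0,"ry":0,"rz":0,"tx":0,"ty":0,"tz":-0.2,"grip":0.25},{"rx":0,"ry":0,"rz":0,"tx":0,"ty":0,"tz":0,"grip":0.25},{"rx":0,"ry":0,"rz":0,"tx":0,"ty":0,"tz":0,"grip":0.25},{"rx":0,"ry":0,"rz":0,"tx":0,"ty":0,"tz":0,"grip":0.25}]'
python3 - <<'E'
from kin import *
es();snap("wrist","w21");snap("side","b21");snap("scene","a21");crop("w21",230,90,430,240,4);crop("b21",320,110,440,310,3)
b1=cv2.resize(cv2.imread("pics/b21.png")[130:310,320:440],None,fx=3.3,fy=3.3,interpolation=2)
a1=cv2.resize(cv2.imread("pics/a21.png")[110:290,300:420],None,fx=3.3,fy=3.3,interpolation=2)
cv2.imwrite("pics/ab21.png",cv2.hconcat([a1,b1]))
E
```

```text
time_s: 21.77
ee_pos: [0.4545, -0.1084, 0.395]
eef_rot: [-2.552, -0.459, -0.508]
force: [0.2, -0.5, -0.2]
grip_width: 0.0354
t 21.77 p [ 0.4545 -0.1084  0.395 ] R [-2.552 -0.459 -0.508] F [ 0.2 -0.5 -0.2] g 0.0354 q [-0.53 -0.11  1.86  0.7   1.07  1.17]
eye hook-frame mm [-68.1 -59.7  68.4] yaw -14.0 tilt 0.33 mom [-0.12  0.44  0.02]
```

View pics/w21_z.png

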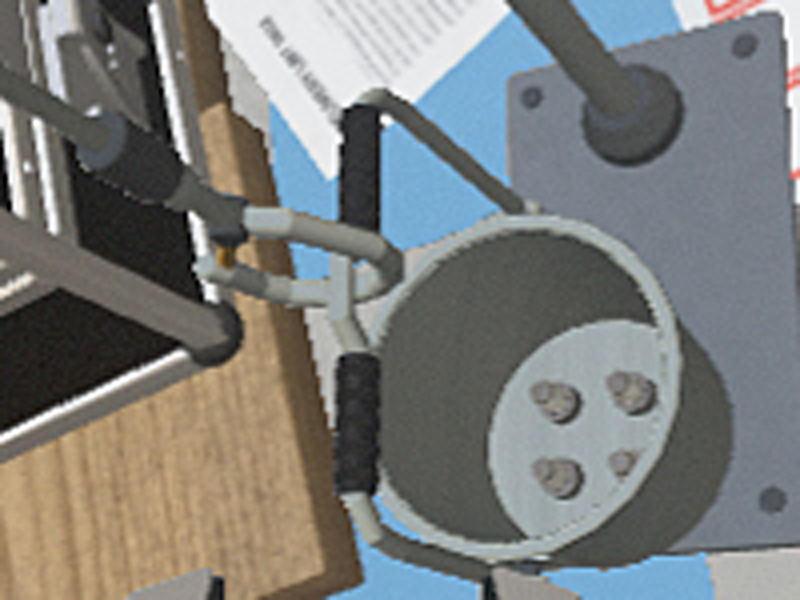

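View pics/ab21.png

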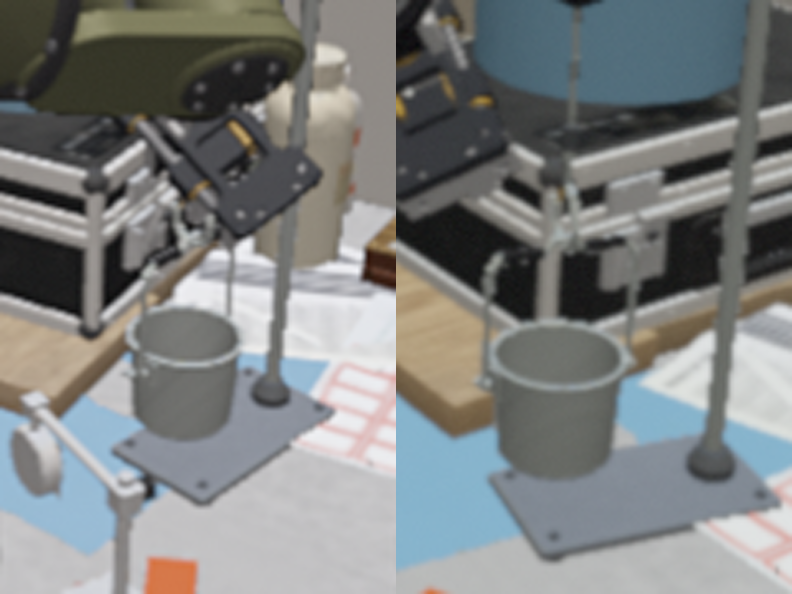

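```bash
for i in 1 2 3; do python3 -m pendant '[{"rx":0,"ry":0,"rz":0,"tx":0,"ty":0,"tz":0,"grip":0.25},{"rx":0,"ry":0,"rz":0,"tx":0,"ty":0,"tz":0,"grip":0.25},{"rx":0,"ry":0,"rz":0,"tx":0,"ty":0,"tz":0,"grip":0.25},{"rx":0,"ry":0,"rz":0,"tx":0,"ty":0,"tz":0,"grip":0.25},{"rx":0,"ry":0,"rz":0,"tx":0,"ty":0,"tz":0,"grip":0.25},{"rx":0,"ry":0,"rz":0,"tx":0,"ty":0,"tz":0,"grip":0.25},{"rx":0,"ry":0,"rz":0,"tx":0,"ty":0,"tz":0,"grip":0.25},{"rx":0,"ry":0,"rz":0,"tx":0,"ty":0,"tz":0,"grip":0.25}]' | grep time; done
python3 - <<'E'
from kin import *
P=[]
for i in range(16):
    P.append(cv2.cvtColor(ctrl.camera("wrist")["pixels"],cv2.COLOR_BGR2GRAY)[100:240,280:430].astype(np.float32))
print("shift px over .8 s",[tuple(np.round(cv2.phaseCorrelate(P[0],p)[0],2)) for p in P[1::2]])
snap("wrist","w22");snap("side","b22");snap("scene","a22")
w=load("w22");b=load("b22")
es()
crop("w22",230,90,430,240,4)
E
```

```text
time_s: 22.58
time_s: 23.25
time_s: 23.92
shift px over .8 s [(np.float64(-0.02), np.float64(-0.02)), (np.float64(-0.02), np.float64(-0.0)), (np.float64(-0.0), np.float64(-0.01)), (np.float64(-0.0), np.float64(-0.01)), (np.float64(-0.01), np.float64(0.0)), (np.float64(-0.01), np.float64(0.02)), (np.float64(0.01), np.float64(-0.01)), (np.float64(-0.01), np.float64(0.01))]
t 24.87 p [ 0.4552 -0.1076  0.3928] R [-2.552 -0.455 -0.506] F [ 1.1 -0.   0.1] g 0.0351 q [-0.52 -0.11  1.86  0.7   1.07  1.17]
eye hook-frame mm [-67.9 -58.6  66. ] yaw -13.9 tilt 0.09 mom [-0.09  0.35 -0.02]
```

View pics/w22_z.png

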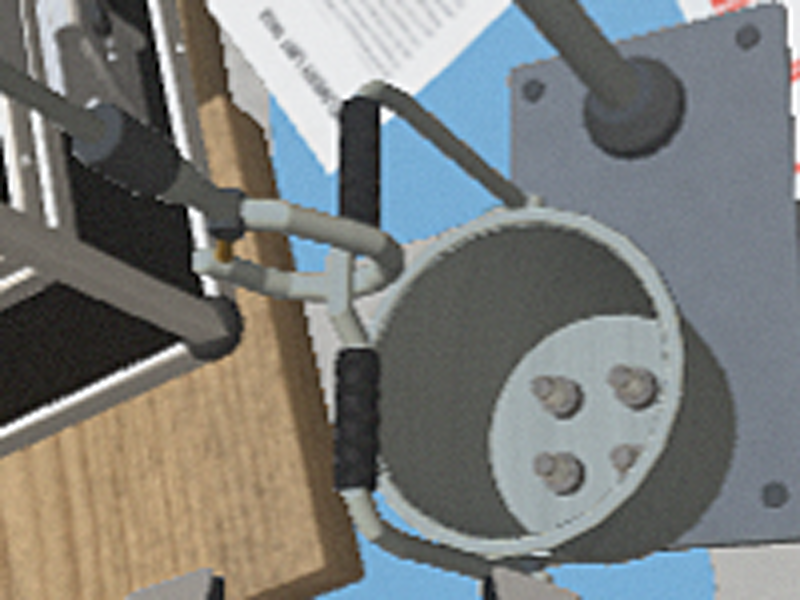

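View pics/b22.png

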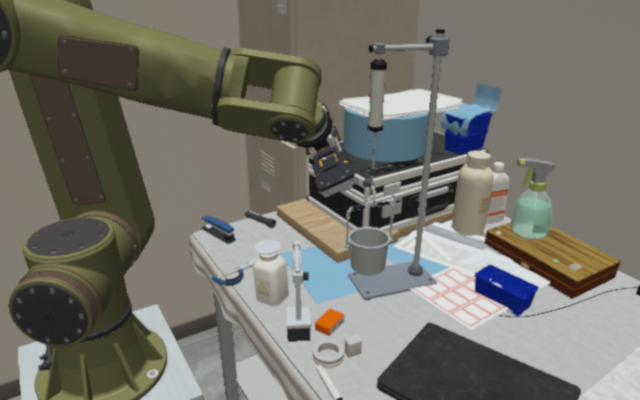

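The pail hangs still (under 0.03 px of motion over 0.8 s), the latch is closed at (286,153), and all four screws are inside. The packet at (330,321) and the gauge block at (353,345) haven't moved. I'll hand in.

```bash
python3 -c "
from station import ctrl
print(ctrl.hand_in())"
```

```text
the job is handed in; nothing more can be done
None
```

The pail now hangs on the balance with the latch closed over the bail, and I handed the job in at about 25 s of the 72 s allowed. I gripped the near tube, swung the bail upright and lifted the pail level; it weighs about 4.7 N. I pushed the eye past the latch, lowered until the balance carried the load, then eased the grip, opened and backed away.

**Last checks:**
- **Release:** just before letting go, the vertical force averaged −0.04 N over 16 noisy readings. The pail showed no visible jump when the jaws opened.
- **At rest:** it moved less than 0.03 px in 0.8 s and looks plumb. The latch is shut, and all four screws are inside.
- **Bystanders:** the gauge block and packet look unmoved, and nothing touches the robot.

**Imperfect points:**
- While the eye pushed the latch in, the hook was dragged down about 5–6 mm and sprang back once the eye was past.
- While I lowered the pail, sideways forces on the seated eye were usually 1–2 N, with one reading of 3.2 N. About 1 N was left at release.

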